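Tool up the shaper spindle

TASK

Tool up the upright shaper spindle on the bench: slide onto it, from the bottom up, the tall collar, the two-knife cutterhead, the ball bearing and the short collar, each right down on the one below, so that the threaded end is left free for the nut. Put the wide collar, which is left over, away on the empty dowel of the wooden rack, down on the block. Lower the cutterhead into place rather than letting it drop, and leave the nut, the spanner and the try square where they lie.

Things in the scene. Friction and masses are not known exactly. Their poses are not given: they have to be found in the camera images.
- spindle: Fixed upright shaper spindle: round grey flange 160 mm across, 8 mm thick; dark shoulder 41 mm across whose top, the seat of the first part, is 20 mm above the bench; plain spindle 19 mm in diameter up to 88 mm; then the thread, 16 mm, ending in a blunt cone, 9 mm across at its tip, 105 mm above the bench. The four parts stack up to 93 mm above the bench. Origin on its axis at bench height, z up.
- rack: Fixed wooden rack: block 20 mm high with two upright dowels 16 mm in diameter, tips slightly tapered, 70 mm above the bench. Origin on the EMPTY dowel's axis at bench height; the block reaches from x = -40 to +120 mm and 40 mm to each side (y). The other dowel, at x = +80 mm, carries spare collars (fixed), 44 mm across, up to 45 mm above the bench.
- tall_collar: Loose steel spacer collar, the tall one: plain ring 38 mm across, 35 mm high, bore 21 mm, about 220 g. Lies flat with its bore upright, as do all the rings. Origin at the centre of its underside, z up.
- cutterhead: Loose cutterhead: aluminium disc 62 mm across, 16 mm thick, bore 21 mm, about 180 g, with two steel knives in dark pockets that stand 3 mm proud of the rim at its +x and -x sides; the rim is plain at its +y and -y sides. Right way up as it lies. Origin at the centre of its underside, z up.
- bearing: Loose ball bearing (guide for the workpiece): bright outer and inner rings with a black rubber seal between, 48 mm across, 12 mm thick, bore 21 mm, about 120 g. Origin at the centre of its underside, z up.
- short_collar: Loose steel spacer collar, the short one: plain ring 38 mm across, 10 mm high, bore 21 mm, about 65 g. Origin at the centre of its underside, z up.
- wide_collar: Loose steel collar, the wide flat one that is left over: plain ring 56 mm across, 12 mm thick, bore 21 mm, about 200 g. Origin at the centre of its underside, z up.
- nut: Bystander: dark hexagon spindle nut, about 34 mm across and 11 mm high, loose on the far side of the bench. Origin at the centre of its underside.
- spanner: Bystander: steel spanner 150 mm long lying flat along its x axis, loose on the far side of the bench. Origin at the underside, near the middle.
- try_square: Bystander: try square lying flat, dark wooden stock 75 x 20 x 16 mm along its x axis, thin steel blade reaching 110 mm along +y from near the stock's +x end. Origin at the centre of the stock's underside.
Not all that is in view belongs to the job. What is shaped like the wide_collar but green is not meant.

How it is judged:
On the way, in this order (a step that is already met when the one before it is completed fails the run):
1. the tall collar sits on the spindle's shoulder (z of tall_collar in the frame of spindle between 0.017 and 0.023 m and horizontal distance between tall_collar and spindle below 0.004 m and angle between tall_collar's own z axis and vertical below 0.06 rad), for 0.2 s.
2. the cutterhead sits on the tall collar (z of cutterhead in the frame of spindle between 0.052 and 0.058 m and horizontal distance between cutterhead and spindle below 0.004 m and angle between cutterhead's own z axis and vertical below 0.06 rad), for 0.2 s.
3. the bearing sits on the cutterhead (z of bearing in the frame of spindle between 0.068 and 0.074 m and horizontal distance between bearing and spindle below 0.004 m and angle between bearing's own z axis and vertical below 0.06 rad), for 0.2 s.
4. the short collar sits on the bearing (z of short_collar in the frame of spindle between 0.08 and 0.086 m and horizontal distance between short_collar and spindle below 0.004 m and angle between short_collar's own z axis and vertical below 0.06 rad), for 0.2 s.
At the end, for the whole second after the job is handed in: On the spindle, upwards: tall collar, cutterhead, bearing, short collar, undersides within 3 mm of 20, 55, 71 and 83 mm above the bench, within 4 mm of the axis, level. Wide collar level on the rack's block round the empty dowel (height 3 mm, axis 8 mm). All at rest (all of step 1 and all of step 2 and all of step 3 and all of step 4 and z of wide_collar in the frame of rack between 0.017 and 0.023 m and horizontal distance between wide_collar and rack below 0.008 m and angle between wide_collar's own z axis and vertical below 0.06 rad and linear speed of each of tall_collar, cutterhead, bearing, short_collar, wide_collar below 0.02 m/s); the robot touches nothing.
It fails at once if the cutterhead is dropped down the spindle (falls faster than 0.6 m/s, about 20 mm of free fall) (horizontal distance between cutterhead and spindle below 0.012 m and z of cutterhead in the frame of spindle below 0.11 m and linear speed of cutterhead above 0.6 m/s).
It fails at once if the nut is moved by more than 30 mm (distance of nut from where it was at the start of the episode above 0.03 m).
It fails at once if the spanner is moved by more than 30 mm (distance of spanner from where it was at the start of the episode above 0.03 m).
It fails at once if the try square is moved by more than 30 mm (distance of try_square from where it was at the start of the episode above 0.03 m).
It also fails if it takes over 128 s, if anything falls off the work surface, if the arm or the gripper's body presses on something with over 40 N, if the wrist force passes 120 N, or if a joint passes its speed limit or range.

ROBOT

A 7-joint arm with a two-finger parallel gripper is mounted at the origin on the work surface. World frame = base frame: x ahead of the robot, y to its left, z up, the work surface at z = 0. Lengths are in m, angles in rad, forces in N, time in s.
With the tool pointing down it reaches from about 0.425 to 0.925 m from the base axis. Payload 6.8 kg.
Tool frame: the origin (TCP) lies on the front face of the gripper's body, between the roots of the fingers; the fingertips stand 73 mm ahead of it and the grasp point (between the pads) lies 54 mm ahead of it; z points along the fingers, y is the line along which they close (so a half turn about z gives the same grasp; the last joint's range is limited). The gripper opens to 85 mm and grips with 20 to 120 N. Pads are 22 mm wide; open, the fingers measure 114 mm over their backs; the gripper's body (76 mm by 85 mm) begins 54 mm behind the grasp point. The pads swing forward as they close: fully open they stand 13 mm farther back than shut.
Start: joints at [-1.312, 0.477, 0.022, 1.555, -0.011, 1.109, -0.083], TCP at [0.242, 0.63, 0.304] pointing down, gripper open.
Joint ranges: [-2.96, 2.96], [-0.34, 2.1], [-1.41, 1.46], [0.24, 2.44], [-1.37, 4.51], [0.17, 1.92], [-2.96, 2.96]. Speed limits (rad/s): [2.39, 2.39, 3.14, 3.14, 3.14, 3.14, 3.14].

INTERFACE

Orientations are given as a unit quaternion [w, x, y, z].
In Python, from station import bot, optics gives the robot as it stands.
- The arm moves only by the tool drive_tool, never from a script. Its argument "deltas" is a list of rows, each an object with "gripper": the closure in counts, from 0 (fully open) to 255 (shut); "offset": the shift along the tool's x, y, z in units of 1000 mm (1.0 is 1000 mm), a list of three; "angular": the turn, a rotation vector about the tool's x, y, z in units of 45 degrees (1.0 is 45 degrees), a list of three. In form: [{"gripper": gripper, "offset": [dx, dy, dz], "angular": [rx, ry, rz]}, ...]. A call has 1 to 5 rows; each row is the pose to reach, as a shift and turn from the pose commanded when the call began, along the tool's axes at that moment; what a row does not reach only later rows make up. A row lasts 1/10 s, in which the tool goes at most 50 mm and 8.59 degrees, less where a joint would pass 70% of its speed; a pose out of reach is approached as far as the arm can. A call with a number of a shift or a turn outside -1 to 1 is refused whole. A call with a gripper value outside its range is refused whole. The fingers move at their own pace and stop on an object; "grip_force" is the grip in N (left out, the last holds). Time passes only in rows, so rows that repeat a pose let the fingers close. It gives the time, the measured TCP pose, the force, the opening and the grip force at its end, in the units of the state.
- bot.get_obs(): the state, without advancing time (a new reading comes with each control period).
- optics.read_camera(name): name is "scene" or "top" or "wrist"; returns the picture (400x640x3 uint8, blue, green, red); there is no depth.
- optics.camera_model(name): a dict with "fx", "fy", "cx", "cy" (pixels), "cam_to_world" (4x4, takes a point from camera to world coordinates). Camera axes: x right, y up, looking along -z (the intrinsics and any distortion apply to the point x, -y, -z); pixel columns grow to the right and rows downward; lengths in m; the calibration is good to about 2 mm. A picture is of the moment at which its call begins: read the wrist's pose just before it. camera_model takes no time and is no camera call; for the wrist camera it gives the pose at the moment of the call.
- bot.hand_in(): hands the job in; it is judged then, once.
The state is a dict: "t": time; "q": joint angles; "joint_vel": joint speeds; "joint_torque": joint torques, N m; "eef_pos": TCP position; "tool_rot": TCP orientation; "contact_force": force on the tool from outside, world axes, zero at the start; "torque": the same for the moment, N m; "gripper_width": opening from 0.0 (shut) to 1.0 (fully open); "grasp_force": force on a finger pad.
Only numpy, scipy, OpenCV 4.12 (cv2) and the standard library are available. Lean on these libraries where they do the work, as an engineer would, in place of code of your own. Each camera call takes 0.05 s, during which the arm holds its last target. There are 200 camera calls.

## Working session

There is one attempt and no reset: what is moved stays moved. The work goes in short steps, Python scripts to look and compute and a tool call to move; the robot and the scene stay as the last step left them, time stands still between calls to the robot, and variables do not carry over. Pictures are saved under pics/ and viewed, at most 14 in all, crops included, and the job is handed in when it is done.

Besides the shell and the picture viewer there is one more tool, called after "Emit:" as a command line: name --argument value ..., lists and objects as JSON in quotes. drive_tool: Moves the arm, as the interface text tells. Its arguments: {"type":"object","properties":{"deltas":{"type":"array"},"grip_force":{"type":"number"}},"required":["deltas"]}

```bash
mkdir -p pics; ls; cat > h.py <<'E'
import numpy as np,cv2
from station import bot,optics
from scipy.spatial.transform import Rotation as R
def ray(m,u,v):
    T=np.array(m["cam_to_world"]);d=np.array([(u-m["cx"])/m["fx"],-(v-m["cy"])/m["fy"],-1.])
    return T[:3,3],T[:3,:3]@d
def pt(m,u,v,z):
    o,d=ray(m,u,v);return o+d*(z-o[2])/d[2]
def px(m,p):
    T=np.array(m["cam_to_world"]);c=T[:3,:3].T@(np.array(p)-T[:3,3])
    return m["cx"]+m["fx"]*c[0]/-c[2],m["cy"]-m["fy"]*c[1]/-c[2]
E
python3 - <<'E'
from h import *
np.set_printoptions(precision=4,suppress=True)
s=bot.get_obs();print(s)
for n in("scene","top","wrist"):
    m=optics.camera_model(n);print(n,m)
    cv2.imwrite(f"pics/{n}0.png",optics.read_camera(n))
E
```

```text
pics
{'t': 0.0, 'q': array([-1.3121,  0.4778,  0.0224,  1.5564, -0.0115,  1.1093, -0.0831]), 'joint_vel': array([ 0.0006, -0.0003,  0.0007, -0.0006, -0.0012, -0.0004, -0.0018]), 'joint_torque': array([ -0.0002, -59.6443,   1.6081, -28.1197,   0.0125,   0.0091,
         0.    ]), 'eef_pos': array([0.2419, 0.6297, 0.3029]), 'tool_rot': array([-0.0001,  0.1824,  0.9832, -0.0009]), 'contact_force': array([ 0.143 , -0.5265, -1.3379]), 'torque': array([ 0.0108,  0.0064, -0.0335]), 'grasp_force': 0.0, 'gripper_width': 1.0009389066581216}
scene {'fx': 366.0846823625345, 'fy': 366.0846823625345, 'cx': 319.5734687177544, 'cy': 200.22123312863212, 'cam_to_world': array([[-0.0609, -0.6674,  0.7422,  1.2429],
       [ 0.9981, -0.0351,  0.0504,  0.0345],
       [-0.0076,  0.7439,  0.6683,  0.5974],
       [ 0.    ,  0.    ,  0.    ,  1.    ]])}
top {'fx': 420.1318555309348, 'fy': 420.1318555309348, 'cx': 317.29568734939863, 'cy': 199.4688919956533, 'cam_to_world': array([[-0.0269,  0.988 , -0.1524,  0.48  ],
       [-0.9996, -0.0272,  0.0006,  0.0175],
       [-0.0035,  0.1523,  0.9883,  1.0138],
       [ 0.    ,  0.    ,  0.    ,  1.    ]])}
wrist {'fx': 331.8909486953497, 'fy': 331.8909486953497, 'cx': 317.61668761820835, 'cy': 208.09930566994842, 'cam_to_world': array([[ 0.3585, -0.8853, -0.2963,  0.1643],
       [ 0.9335,  0.3393,  0.1157,  0.6592],
       [-0.0018, -0.3181,  0.9481,  0.3737],
       [ 0.    ,  0.    ,  0.    ,  1.    ]])}
```

View pics/top0.png

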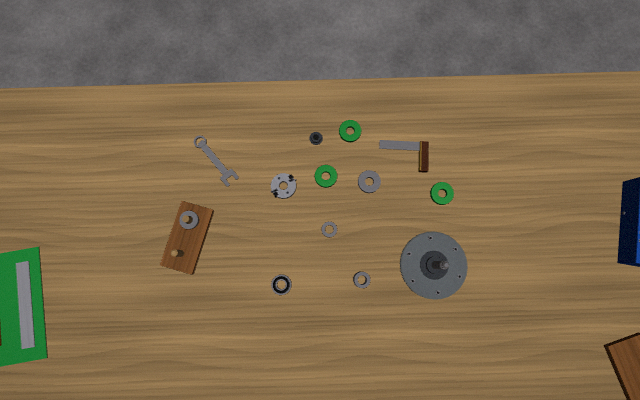

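View pics/scene0.png

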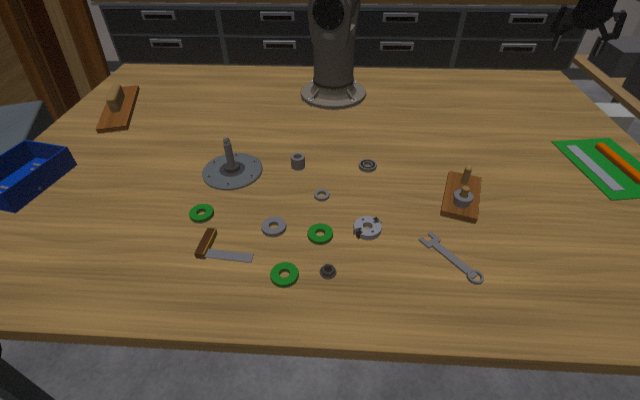

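Top view: tall collar (362,280), short collar (329,229), wide steel collar (369,181); green decoys (350,131), (326,176), (442,193). Cutterhead is at (284,186), bearing (281,284), spindle (433,265), empty dowel (177,253), and spare collars on the other dowel (189,219). Nut at (316,138), spanner (215,160), square (410,147).

```bash
python3 - <<'E'
from h import *
np.set_printoptions(precision=4,suppress=True)
m=optics.camera_model("top");im=cv2.imread("pics/top0.png")
hsv=cv2.cvtColor(im,cv2.COLOR_BGR2HSV)
mask=((hsv[...,1]<70)).astype(np.uint8)*255
C={"tall":(362,280,.0175),"short":(329,229,.005),"wide":(369,181,.006),"cutter":(284,186,.008),"bearing":(281,284,.006),"spindle":(433,265,.004)}
n,lab,st,ce=cv2.connectedComponentsWithStats(mask)
for k,(u,v,z) in C.items():
    w=lab[v-14:v+15,u-14:u+15];ids=np.bincount(w[w>0].ravel());i=ids.argmax()
    cs,_=cv2.findContours((lab==i).astype(np.uint8),cv2.RETR_EXTERNAL,cv2.CHAIN_APPROX_NONE)
    e=cv2.fitEllipse(cs[0]);p=pt(m,*e[0],z)
    print(k,e,p,np.hypot(*p[:2]))
for k,u,v,z in(("dowel_tip",176,253.5,.07),("spare_top",189,219,.045),("nut",316,138,.01)):
    print(k,pt(m,u,v,z))
# knives: dark pixels in cutterhead
d=(hsv[172:200,270:299,2]<60);ys,xs=np.nonzero(d);print([(x+270,y+172) for x,y in zip(xs,ys)])
big=np.hstack([cv2.resize(im[165:207,262:304],(420,420),interpolation=2),cv2.resize(cv2.imread("pics/wrist0.png"),(380,240))[:,:].copy() if 0 else cv2.resize(im[195:279,155:218],(315,420))])
cv2.imwrite("pics/crop1.png",big)
E
```

```text
tall ((361.333251953125, 279.3361511230469), (15.34093189239502, 16.53435707092285), 107.09571838378906) [ 0.4425 -0.0806  0.0175] 0.44978370496022624
short ((328.84979248046875, 228.92271423339844), (14.593206405639648, 14.853253364562988), 54.29726028442383) [ 0.5631 -0.0089  0.005 ] 0.5632040714214834
wide ((368.8370361328125, 181.07864379882812), (21.69108009338379, 22.1479549407959), 114.61285400390625) [ 0.6773 -0.1102  0.006 ] 0.6862138329187399
cutter ((282.911376953125, 185.41859436035156), (24.619436264038086, 25.048837661743164), 57.78490447998047) [0.6719 0.0997 0.008 ] 0.6792996497016865
bearing ((280.7388000488281, 284.33343505859375), (19.26313018798828, 19.90155792236328), 43.38039779663086) [0.4356 0.1084 0.006 ] 0.4488829558317886
spindle ((433.23577880859375, 265.07421875), (65.25016021728516, 68.2900161743164), 137.6506805419922) [ 0.4707 -0.2538  0.004 ] 0.5347390171724699
dowel_tip [0.5122 0.3354 0.07  ]
spare_top [0.5917 0.3156 0.045 ]
nut [0.7886 0.016  0.01  ]
[(np.int64(290), np.int64(175)), (np.int64(291), np.int64(175)), (np.int64(289), np.int64(176)), (np
[... 640 characters left out ...]
.int64(276), np.int64(190)), (np.int64(272), np.int64(191)), (np.int64(274), np.int64(191)), (np.int64(275), np.int64(192)), (np.int64(276), np.int64(192)), (np.int64(287), np.int64(192)), (np.int64(273), np.int64(193)), (np.int64(274), np.int64(193)), (np.int64(275), np.int64(193)), (np.int64(276), np.int64(193)), (np.int64(274), np.int64(194)), (np.int64(275), np.int64(194)), (np.int64(276), np.int64(194)), (np.int64(277), np.int64(194)), (np.int64(275), np.int64(195)), (np.int64(276), np.int64(195)), (np.int64(291), np.int64(195)), (np.int64(275), np.int64(196)), (np.int64(276), np.int64(196)), (np.int64(287), np.int64(197)), (np.int64(282), np.int64(198)), (np.int64(283), np.int64(198))]
```

View pics/crop1.png

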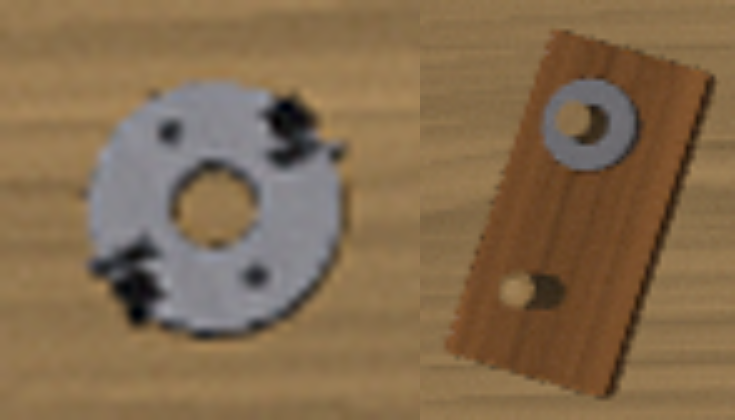

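View pics/wrist0.png

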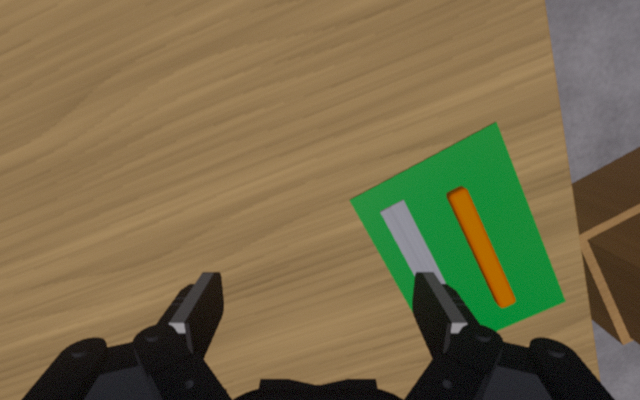

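Choices confirmed: the cutterhead's knife axis runs along image (+1,-0.5), and the empty dowel is the lower one. I'll approach the tall collar first, aligning the tool with the world axes on the way.

Emit:
drive_tool --deltas '[{"gripper":0,"offset":[-0.029,-0.0385,0.0054],"angular":[0,0,-0.1]},{"gripper":0,"offset":[-0.058,-0.077,0.0108],"angular":[0,0,-0.2]},{"gripper":0,"offset":[-0.087,-0.1155,0.0162],"angular":[0,0,-0.3]},{"gripper":0,"offset":[-0.1155,-0.154,0.0216],"angular":[0,0,-0.4]},{"gripper":0,"offset":[-0.144,-0.1925,0.027],"angular":[0,0,-0.467]}]'

```text
t: 0.65
eef_pos: [0.3077, 0.3967, 0.2765]
tool_rot: [-0.0, -0.001, 1.0, -0.0]
contact_force: [1.1, 0.8, -0.3]
gripper_width: 1.0
grasp_force: 0.0
```

Emit:
drive_tool --deltas '[{"gripper":0,"offset":[-0.0675,-0.24,0.03],"angular":[0,0,0]},{"gripper":0,"offset":[-0.0675,-0.24,0.03],"angular":[0,0,0]},{"gripper":0,"offset":[-0.0675,-0.24,0.03],"angular":[0,0,0]},{"gripper":0,"offset":[-0.0675,-0.24,0.03],"angular":[0,0,0]},{"gripper":0,"offset":[-0.0675,-0.24,0.03],"angular":[0,0,0]}]'

```text
t: 1.15
eef_pos: [0.3747, 0.1579, 0.247]
tool_rot: [0.0, -0.0, 1.0, 0.0]
contact_force: [1.2, 0.5, 0.6]
gripper_width: 1.002
grasp_force: 0.0
```

Emit:
drive_tool --deltas '[{"gripper":0,"offset":[-0.0675,-0.237,0.027],"angular":[0,0,0]},{"gripper":0,"offset":[-0.0675,-0.237,0.027],"angular":[0,0,0]},{"gripper":0,"offset":[-0.0675,-0.237,0.027],"angular":[0,0,0]},{"gripper":0,"offset":[-0.0675,-0.237,0.027],"angular":[0,0,0]},{"gripper":0,"offset":[-0.0675,-0.237,0.027],"angular":[0,0,0]}]'

```text
t: 1.65
eef_pos: [0.4423, -0.0793, 0.22]
tool_rot: [0.0, 0.0, 1.0, 0.0]
contact_force: [1.0, 0.5, 0.0]
gripper_width: 1.0
grasp_force: 0.0
```

```bash
python3 - <<'E'
from h import *
s=bot.get_obs();print(s["eef_pos"],s["t"],s["joint_vel"].max())
m=optics.camera_model("wrist");im=optics.read_camera("wrist");cv2.imwrite("pics/w1.png",im)
print(m["cam_to_world"]);print(px(m,[.4425,-.0806,.035]),px(m,[.4707,-.2538,.105]))
E
```

```text
[ 0.44230028 -0.07927094  0.22000143] 1.65 1.3257698475783886
[[-5.82133278e-05 -9.47941079e-01 -3.18445769e-01  3.59191368e-01]
 [ 9.99999948e-01 -1.56030649e-04  2.81663459e-04 -7.92210581e-02]
 [-3.16687664e-04 -3.18445736e-01  9.47941039e-01  2.90635927e-01]
 [ 0.00000000e+00  0.00000000e+00  0.00000000e+00  1.00000000e+00]]
(np.float64(316.0084039173884), np.float64(205.09377735359365)) (np.float64(43.784781036261506), np.float64(281.1540459144842))
```

View pics/w1.png

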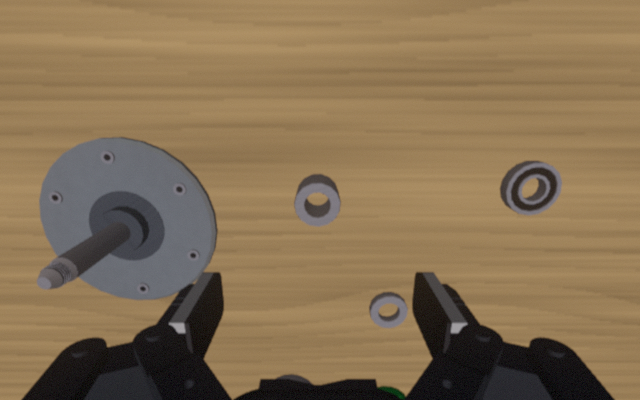

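Wrist view: tall collar top centred at about (317,203), spindle tip (46,281), bearing (531,187) and short collar (388,310). All are within 2 px of prediction.

```bash
cat >> h.py <<'E'
def ring(im,m,u,v,z,win=40,lo=130,sat=60):
    """centre of a ring's bright top face at height z: ellipse through its outer edge"""
    h=cv2.cvtColor(im,cv2.COLOR_BGR2HSV);k=((h[...,2]>lo)&(h[...,1]<sat)).astype(np.uint8)
    w=np.zeros_like(k);u,v=int(u),int(v);w[max(0,v-win):v+win,max(0,u-win):u+win]=1;k*=w
    cs,_=cv2.findContours(k,cv2.RETR_EXTERNAL,cv2.CHAIN_APPROX_NONE)
    c=max(cs,key=cv2.contourArea);e=cv2.fitEllipse(cv2.convexHull(c));return e,pt(m,*e[0],z)
E
python3 - <<'E'
from h import *
m=optics.camera_model("wrist");im=cv2.imread("pics/w1.png")
h=cv2.cvtColor(im,cv2.COLOR_BGR2HSV);print(h[175:232:3,317].tolist())
print(h[281,36:70:3].tolist())
for n,u,v,z in(("tall",317,203,.035),("bearing",531,187,.012),("short",388,310,.01)):
    for lo in(110,130): print(n,lo,*ring(im,m,u,v,z,lo=lo))
print(pt(m,46,281.5,.105))
E
```

```text
[[12, 57, 81], [8, 40, 77], [0, 31, 75], [140, 12, 125], [137, 14, 130], [141, 14, 127], [17, 97, 161], [17, 106, 164], [18, 107, 157], [18, 112, 159], [15, 86, 115], [14, 39, 72], [3, 34, 75], [11, 27, 75], [173, 21, 98], [139, 16, 130], [137, 18, 129], [14, 55, 144], [17, 108, 158]]
[[15, 78, 144], [129, 14, 126], [139, 16, 128], [133, 14, 128], [141, 14, 124], [0, 19, 94], [4, 20, 91], [176, 20, 88], [8, 12, 85], [158, 15, 69], [165, 15, 100], [10, 58, 114]]
tall 110 ((316.8456726074219, 204.50604248046875), (42.82987594604492, 45.67359161376953), 93.16536712646484) [ 0.44357908 -0.08819114  0.035     ]
tall 130 ((316.8948669433594, 186.2823486328125), (3.155160427093506, 8.108116149902344), 70.95734405517578) [ 0.42834369 -0.08801784  0.035     ]
bearing 110 ((533.9280395507812, 188.6634521484375), (47.291893005371094, 59.25962829589844), 51.2019157409668) [0.4378936  0.09968693 0.012     ]
bearing 130 ((538.3662109375, 190.33604431152344), (39.05731201171875, 52.318668365478516), 43.57830810546875) [0.43942352 0.10382496 0.012     ]
short 110 ((388.721435546875, 311.9228820800781), (30.57680892944336, 37.30905532836914), 78.60443115234375) [ 0.56478734 -0.01779717  0.01      ]
short 130 ((385.6711120605469, 304.9288635253906), (12.846590995788574, 26.64958953857422), 74.7734603881836) [ 0.55660705 -0.02130346  0.01      ]
[ 0.47145258 -0.26139508  0.105     ]
```

```bash
cat >> h.py <<'E'
def snap(n,f):
    m=optics.camera_model(n);im=optics.read_camera(n);cv2.imwrite(f"pics/{f}.png",im);return m,im
E
python3 - <<'E'
from h import *
m=optics.camera_model("wrist");print(bot.get_obs()["eef_pos"],bot.get_obs()["t"],m["cam_to_world"][:3,3])
m["cam_to_world"]=np.array(m["cam_to_world"]).copy();m["cam_to_world"][:3,3]=[.359191368,-.079221058,.290635927]
im=cv2.imread("pics/w1.png")
for n,u,v,z in(("tall",317,203,.035),("bearing",531,187,.012),("short",388,310,.01)): print(n,*ring(im,m,u,v,z,lo=110))
print(pt(m,46,281.5,.105))
E
```

```text
[ 0.44348683 -0.08676291  0.21997956] 1.7 [ 0.3602609  -0.08575113  0.29046084]
tall ((316.8456726074219, 204.50604248046875), (42.82987594604492, 45.67359161376953), 93.16536712646484) [ 0.44256665 -0.08166275  0.035     ]
bearing ((533.9280395507812, 188.6634521484375), (47.291893005371094, 59.25962829589844), 51.2019157409668) [0.43687288 0.10633359 0.012     ]
short ((388.721435546875, 311.9228820800781), (30.57680892944336, 37.30905532836914), 78.60443115234375) [ 0.56384548 -0.01122468  0.01      ]
[ 0.47048801 -0.25503083  0.105     ]
```

Emit:
drive_tool --deltas '[{"gripper":0,"offset":[0.001,0.006,0.05],"angular":[0,0,0]},{"gripper":0,"offset":[0.001,0.006,0.095],"angular":[0,0,0]},{"gripper":0,"offset":[0.001,0.006,0.095],"angular":[0,0,0]},{"gripper":0,"offset":[0.001,0.006,0.095],"angular":[0,0,0]}]'

```text
t: 2.1
eef_pos: [0.4407, -0.0712, 0.1252]
tool_rot: [-0.001, 0.0, 1.0, -0.0]
contact_force: [0.3, 0.4, 0.8]
gripper_width: 0.995
grasp_force: 0.0
```

Emit:
drive_tool --deltas '[{"gripper":0,"offset":[-0.0015,-0.0095,0.03],"angular":[0,0,0]},{"gripper":0,"offset":[-0.0015,-0.0095,0.035],"angular":[0,0,0]},{"gripper":0,"offset":[-0.0015,-0.0095,0.035],"angular":[0,0,0]},{"gripper":0,"offset":[-0.0015,-0.0095,0.035],"angular":[0,0,0]}]'

```text
t: 2.5
eef_pos: [0.4435, -0.0804, 0.0918]
tool_rot: [0.001, -0.0, 1.0, 0.0]
contact_force: [-0.0, 1.1, 0.5]
gripper_width: 1.002
grasp_force: 0.0
```

Emit:
drive_tool --deltas '[{"gripper":255,"offset":[0.001,0,0.001],"angular":[0,0,0]},{"gripper":255,"offset":[0.001,0,0.001],"angular":[0,0,0]},{"gripper":255,"offset":[0.001,0,0.001],"angular":[0,0,0]},{"gripper":255,"offset":[0.001,0,0.001],"angular":[0,0,0]},{"gripper":255,"offset":[0.001,0,0.001],"angular":[0,0,0]}]' --grip_force 50

```text
t: 3.0
eef_pos: [0.4418, -0.0805, 0.0897]
tool_rot: [0.0, -0.0, 1.0, 0.0]
contact_force: [-2.2, 0.6, 11.8]
gripper_width: 0.426
grasp_force: 48.6
```

Emit:
drive_tool --deltas '[{"gripper":255,"offset":[0,0,0],"angular":[0,0,0]},{"gripper":255,"offset":[0,0,-0.04],"angular":[0,0,0]},{"gripper":255,"offset":[0,0,-0.085],"angular":[0,0,0]},{"gripper":255,"offset":[0,0,-0.13],"angular":[0,0,0]},{"gripper":255,"offset":[0,0,-0.13],"angular":[0,0,0]}]'

```text
t: 3.5
eef_pos: [0.4443, -0.0811, 0.2239]
tool_rot: [0.005, 0.0, 1.0, 0.0]
contact_force: [1.5, 0.1, -3.4]
gripper_width: 0.429
grasp_force: 51.1
```

Emit:
drive_tool --deltas '[{"gripper":255,"offset":[-0.013,-0.045,0.0],"angular":[0,0,0]},{"gripper":255,"offset":[-0.027,-0.089,0.0],"angular":[0,0,0]},{"gripper":255,"offset":[-0.027,-0.089,0.0],"angular":[0,0,0]},{"gripper":255,"offset":[-0.027,-0.089,0.0],"angular":[0,0,0]},{"gripper":255,"offset":[-0.027,-0.089,0.0],"angular":[0,0,0]}]'

```text
t: 4.0
eef_pos: [0.4679, -0.1686, 0.2181]
tool_rot: [-0.001, -0.0, 1.0, 0.0]
contact_force: [-0.5, -0.2, -2.4]
gripper_width: 0.428
grasp_force: 51.2
```

```bash
python3 - <<'E'
from h import *
print(bot.get_obs()["eef_pos"]);m,im=snap("wrist","w2");print(bot.get_obs()["eef_pos"])
np.save("m2.npy",m["cam_to_world"])
print(px(m,[.4706,-.254,.105]))
E
```

```text
[ 0.46785408 -0.16862172  0.2181474 ]
[ 0.46802042 -0.16830368  0.21831036]
(np.float64(176.8075303720059), np.float64(246.0951296849671))
```

View pics/w2.png

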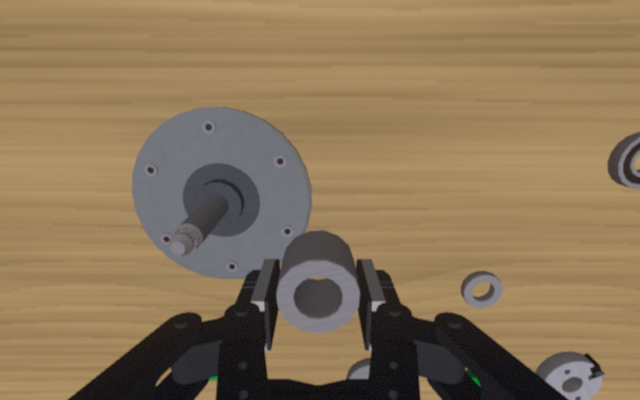

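Held collar's top face is near (318,290) and the spindle tip near (180,244), with the flange centred near (222,192).

```bash
cat >> h.py <<'E'
def load(f,M):
    m=dict(optics.camera_model("wrist"));m["cam_to_world"]=np.load(M);return m,cv2.imread(f"pics/{f}.png")
E
python3 - <<'E'
from h import *
m,im=load("w2","m2.npy")
h=cv2.cvtColor(im,cv2.COLOR_BGR2HSV)
g=h[...,2]
print(g[228:262:2,164:200:2])
k=(h[...,1]<60).astype(np.uint8);k[:,315:]=0;k[265:]=0
cs,_=cv2.findContours(k,cv2.RETR_EXTERNAL,cv2.CHAIN_APPROX_NONE)
c=max(cs,key=cv2.contourArea);c=c[(c[:,0,1]<225)&((c[:,0,0]<250)|(c[:,0,1]<215))]
# flange: use points away from the mask edges
e=cv2.fitEllipse(c);print("flange",e,pt(m,*e[0],.008))
print("held",*ring(im,m,318,291,.2181-.0547,win=52,lo=105,sat=40))
print(px(m,[.4679,-.1686,.1634]))
E
```

```text
[[123 124 123 125 122 123 120 110 108 107 104 103 105 107 107 105 108  86]
 [121 124 121 122 123 121 108  97 113 106 110 106 107 108  98 102 103 103]
 [116 112 113 120 121 111 102 101 104  98  99  96  98  98  98  99 101 101]
 [127 132 119 104 116 111 109 112 109 107 101  80  90  95  99  99  93  97]
 [116 102 125 130 111 114 119 116 115 113 111 106  90  79  98  93 108  96]
 [ 62  50  73 113 114 117 115 113 115 109 109 108 106  85  96  88  99  93]
 [ 90  54  65 110 117 119 116 116 109 106 107 106 103 101  73  94 106  87]
 [131 113 122 114 119 126 131 127 115 106 104 101 100  98  86 101 105  89]
 [126 130 128 118 132 135 134 136 134 122  98  98  99  98  90 104 106  89]
 [124 121 123 125 132 135 134 134 134 136 110  95  96  93  90 106  87  98]
 [123 122 121 127 131 133 135 134 134 133 126  94  92  91  92 123 105 118]
 [121 121 121 124 134 132 133 134 138 135 124  90  93  91 108 126 123 123]
 [121 124 121 121 128 133 134 132 136 132 103  89  92 104 125 124 123 123]
 [153 121 123 122 122 126 127 129 123 108  93  99 111 122 122 124 122 122]
 [165 153 120 124 121 122 123 126 122 119 120 120 124 121 123 120 124 123]
 [162 163 154 126 121 122 123 121 123 121 122 123 120 121 123 121 121 121]
 [163 162 163 158 139 117 119 122 121 121 122 121 121 119 122 120 120 121]]
flange ((221.27130126953125, 191.88177490234375), (165.8168487548828, 183.2489471435547), 120.05635833740234) [ 0.46355958 -0.25301853  0.008     ]
held ((317.6768798828125, 295.98541259765625), (72.54275512695312, 83.29963684082031), 91.4977798461914) [ 0.46729906 -0.1684875   0.1634    ]
(np.float64(317.4187482187896), np.float64(297.1722090282026))
```

Emit:
drive_tool --deltas '[{"gripper":255,"offset":[-0.004,-0.045,0.0],"angular":[0,0,0]},{"gripper":255,"offset":[-0.004,-0.085,0.0],"angular":[0,0,0]},{"gripper":255,"offset":[-0.004,-0.085,0.0],"angular":[0,0,0]},{"gripper":255,"offset":[-0.004,-0.085,0.0],"angular":[0,0,0]},{"gripper":255,"offset":[-0.004,-0.085,0.01],"angular":[0,0,0]}]'

```text
t: 4.55
eef_pos: [0.4734, -0.2532, 0.2093]
tool_rot: [0.001, -0.001, 1.0, 0.0]
contact_force: [1.3, 0.1, -1.6]
gripper_width: 0.428
grasp_force: 51.3
```

Emit:
drive_tool --deltas '[{"gripper":255,"offset":[0,0,0.006],"angular":[0,0,0]},{"gripper":255,"offset":[0,0,0.012],"angular":[0,0,0]},{"gripper":255,"offset":[0,0,0.018],"angular":[0,0,0]},{"gripper":255,"offset":[0,0,0.022],"angular":[0,0,0]}]'

```text
t: 4.95
eef_pos: [0.4725, -0.2542, 0.1862]
tool_rot: [-0.0, -0.0, 1.0, 0.0]
contact_force: [-1.6, -1.3, -1.0]
gripper_width: 0.424
grasp_force: 51.3
```

```bash
python3 - <<'E'
from h import *
print(bot.get_obs()["eef_pos"]);m,im=snap("wrist","w3")
s,i2=snap("scene","s3");u,v=px(s,[.4714,-.2532,.12]);u,v=int(u),int(v);print(u,v)
c=cv2.resize(i2[v-45:v+55,u-50:u+50],(400,400),interpolation=2)
cv2.imwrite("pics/c3.png",np.hstack([cv2.resize(im[200:400,220:420],(400,400)),c]))
E
```

```text
[ 0.47249459 -0.25416353  0.18622713]
223 131
```

View pics/c3.png

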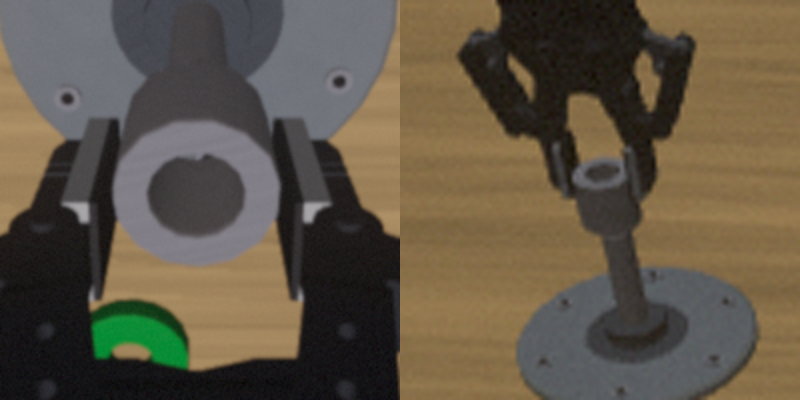

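The collar appears over the spindle tip, and the force is near zero. Continuing down gently.

Emit:
drive_tool --deltas '[{"gripper":255,"offset":[0,0,0.004],"angular":[0,0,0]},{"gripper":255,"offset":[0,0,0.008],"angular":[0,0,0]},{"gripper":255,"offset":[0,0,0.012],"angular":[0,0,0]},{"gripper":255,"offset":[0,0,0.014],"angular":[0,0,0]},{"gripper":255,"offset":[0,0,0.014],"angular":[0,0,0]}]'

```text
t: 5.55
eef_pos: [0.4721, -0.2545, 0.1725]
tool_rot: [-0.001, 0.0, 1.0, 0.0]
contact_force: [-1.6, 0.6, -2.6]
gripper_width: 0.424
grasp_force: 51.2
```

Emit:
drive_tool --deltas '[{"gripper":255,"offset":[0,0,0.012],"angular":[0,0,0]},{"gripper":255,"offset":[0,0,0.024],"angular":[0,0,0]},{"gripper":255,"offset":[0,0,0.036],"angular":[0,0,0]},{"gripper":255,"offset":[0,0,0.048],"angular":[0,0,0]},{"gripper":255,"offset":[0,0,0.057],"angular":[0,0,0]}]'

```text
t: 6.05
eef_pos: [0.472, -0.2544, 0.1145]
tool_rot: [-0.001, -0.0, 1.0, 0.0]
contact_force: [-4.2, 3.3, 1.4]
gripper_width: 0.424
grasp_force: 51.5
```

Emit:
drive_tool --deltas '[{"gripper":255,"offset":[0,0,0.001],"angular":[0,0,0]},{"gripper":255,"offset":[0,0,0.003],"angular":[0,0,0]},{"gripper":255,"offset":[0,0,0.004],"angular":[0,0,0]}]'

```text
t: 6.35
eef_pos: [0.472, -0.2544, 0.1119]
tool_rot: [-0.001, 0.0, 1.0, 0.0]
contact_force: [-4.9, 3.1, 2.7]
gripper_width: 0.421
grasp_force: 51.6
```

Emit:
drive_tool --deltas '[{"gripper":255,"offset":[0.0007,0.0006,0.001],"angular":[0,0,0]},{"gripper":0,"offset":[0.0007,0.0006,0.001],"angular":[0,0,0]},{"gripper":0,"offset":[0.0007,0.0006,0.001],"angular":[0,0,0]},{"gripper":0,"offset":[0.0007,0.0006,0.001],"angular":[0,0,0]},{"gripper":0,"offset":[0.0007,0.0006,0.001],"angular":[0,0,0]}]'

```text
t: 6.85
eef_pos: [0.4727, -0.2544, 0.1114]
tool_rot: [0.001, 0.0, 1.0, -0.0]
contact_force: [0.8, 0.4, -0.2]
gripper_width: 0.998
grasp_force: 0.0
```

Emit:
drive_tool --deltas '[{"gripper":0,"offset":[0,0,0],"angular":[0,0,0]},{"gripper":0,"offset":[0,0,-0.03],"angular":[0,0,0]},{"gripper":0,"offset":[0,0,-0.08],"angular":[0,0,0]},{"gripper":0,"offset":[0,0,-0.13],"angular":[0,0,0]},{"gripper":0,"offset":[0,0,-0.15],"angular":[0,0,0]}]'

```text
t: 7.35
eef_pos: [0.4733, -0.2553, 0.2656]
tool_rot: [0.003, 0.0, 1.0, -0.001]
contact_force: [0.8, 0.5, 0.6]
gripper_width: 1.0
grasp_force: 0.0
```

```bash
python3 - <<'E'
from h import *
print(bot.get_obs()["eef_pos"],bot.get_obs()["t"]);m,im=snap("wrist","w4");np.save("m4.npy",m["cam_to_world"])
s,i2=snap("scene","s4");u,v=px(s,[.4714,-.2532,.05]);u,v=int(u),int(v)
print(px(m,[.4714,-.2532,.105]),px(m,[.4714,-.2532,.055]))
cv2.imwrite("pics/c4.png",np.hstack([im[0:400,120:520],cv2.resize(i2[v-50:v+50,u-50:u+50],(400,400),interpolation=2)]))
E
```

```text
[ 0.47333647 -0.25532765  0.26558511] 7.35
(np.float64(320.960545774032), np.float64(211.33244200486905)) (np.float64(320.5640719886718), np.float64(192.39884905497658))
```

View pics/c4.png

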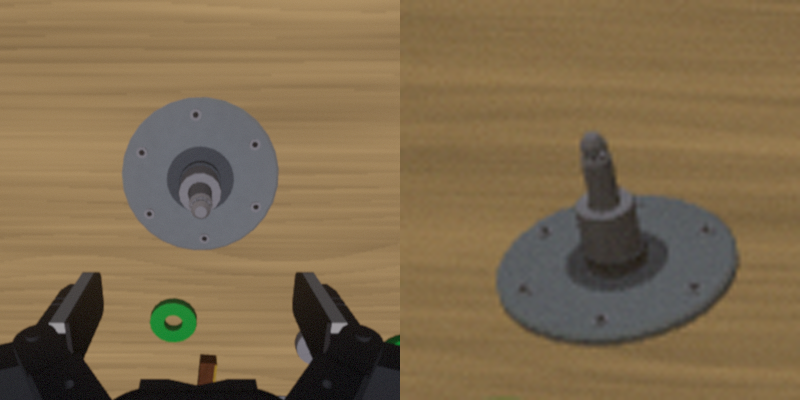

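Tall collar is seated. Its top is below the spindle tip at (321,210) in the wrist view. Next is the cutterhead.

Emit:
drive_tool --deltas '[{"gripper":0,"offset":[-0.02,0.036,0.0],"angular":[0,0,0.142]},{"gripper":0,"offset":[-0.04,0.071,0.0],"angular":[0,0,0.284]},{"gripper":0,"offset":[-0.06,0.107,0.01],"angular":[0,0,0.426]},{"gripper":0,"offset":[-0.08,0.142,0.01],"angular":[0,0,0.568]},{"gripper":0,"offset":[-0.1,0.178,0.02],"angular":[0,0,0.71]}]'

```text
t: 7.95
eef_pos: [0.5726, -0.0747, 0.2405]
tool_rot: [0.0, 0.278, 0.961, -0.0]
contact_force: [1.2, -1.5, -0.4]
gripper_width: 0.997
grasp_force: 0.0
```

Emit:
drive_tool --deltas '[{"gripper":0,"offset":[0.002,0.04,0.0],"angular":[0,0,0.142]},{"gripper":0,"offset":[0.004,0.081,0.0],"angular":[0,0,0.284]},{"gripper":0,"offset":[0.006,0.122,0.01],"angular":[0,0,0.426]},{"gripper":0,"offset":[0.008,0.162,0.01],"angular":[0,0,0.568]},{"gripper":0,"offset":[0.01,0.2026,0.01],"angular":[0,0,0.71]}]'

```text
t: 8.45
eef_pos: [0.6705, 0.1026, 0.229]
tool_rot: [-0.001, 0.531, 0.847, -0.001]
contact_force: [1.2, -0.3, 0.8]
gripper_width: 0.997
grasp_force: 0.0
```

Emit:
drive_tool --deltas '[{"gripper":0,"offset":[0,0,0],"angular":[0,0,0]},{"gripper":0,"offset":[0,0,0],"angular":[0,0,0]}]'

```text
t: 8.65
eef_pos: [0.6702, 0.1023, 0.229]
tool_rot: [-0.001, 0.528, 0.849, -0.001]
contact_force: [0.1, -1.2, 0.1]
gripper_width: 1.002
grasp_force: 0.0
```

```bash
python3 - <<'E'
from h import *
s=bot.get_obs();print(s["eef_pos"],s["tool_rot"],s["t"]);m,im=snap("wrist","w5");np.save("m5.npy",m["cam_to_world"])
u,v=px(m,[.672,.0997,.016]);print(u,v);u,v=int(u),int(v)
e,p=ring(im,m,u,v,.016,win=60,lo=105,sat=40);print(e,p)
x0,y0=max(0,u-60),max(0,v-60);print(x0,y0)
cv2.imwrite("pics/c5.png",cv2.resize(im[y0:y0+120,x0:x0+120],(600,600),interpolation=2))
E
```

```text
[0.67016166 0.10234324 0.22902319] [-6.78474254e-04  5.27852037e-01  8.49335264e-01 -1.17305903e-03] 8.65
320.04730492767806 197.83510050458406
((319.4477233886719, 196.2720489501953), (67.09976959228516, 68.7260971069336), 4.768134117126465) [0.67087418 0.10076516 0.016     ]
260 137
```

View pics/c5.png

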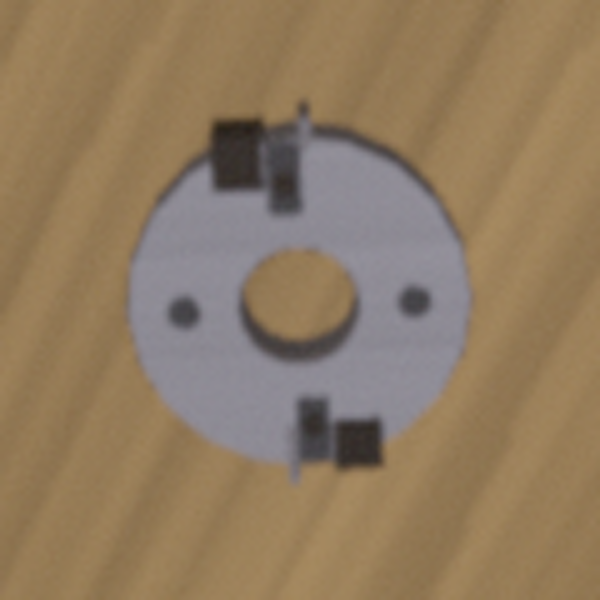

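Cutterhead is centred at about (319.5,196.3), with knives up and down in the picture and plain rim left and right. The grasp axis is aligned, so I'll descend and grip.

Emit:
drive_tool --deltas '[{"gripper":0,"offset":[-0.0017,0,0.05],"angular":[0,0,0]},{"gripper":0,"offset":[-0.0017,0,0.1],"angular":[0,0,0]},{"gripper":0,"offset":[-0.0017,0,0.14],"angular":[0,0,0]},{"gripper":0,"offset":[-0.0017,0,0.158],"angular":[0,0,0]},{"gripper":0,"offset":[-0.0017,0,0.158],"angular":[0,0,0]}]'

```text
t: 9.2
eef_pos: [0.6696, 0.0979, 0.0707]
tool_rot: [-0.002, 0.53, 0.848, -0.002]
contact_force: [1.1, 0.5, 0.3]
gripper_width: 1.004
grasp_force: 0.0
```

Emit:
drive_tool --deltas '[{"gripper":0,"offset":[0,0,0],"angular":[0,0,0]},{"gripper":255,"offset":[0,0,0],"angular":[0,0,0]},{"gripper":255,"offset":[0,0,0],"angular":[0,0,0]},{"gripper":255,"offset":[0,0,0],"angular":[0,0,0]},{"gripper":255,"offset":[0,0,0],"angular":[0,0,0]}]' --grip_force 60

```text
t: 9.7
eef_pos: [0.6728, 0.0995, 0.0765]
tool_rot: [0.001, 0.529, 0.848, 0.001]
contact_force: [-3.9, 0.0, 12.8]
gripper_width: 0.695
grasp_force: 61.4
```

Emit:
drive_tool --deltas '[{"gripper":255,"offset":[0,0,-0.02],"angular":[0,0,0]},{"gripper":255,"offset":[0,0,-0.06],"angular":[0,0,0]},{"gripper":255,"offset":[0,0,-0.105],"angular":[0,0,0]},{"gripper":255,"offset":[0,0,-0.145],"angular":[0,0,0]},{"gripper":255,"offset":[0,0,-0.15],"angular":[0,0,0]}]'

```text
t: 10.2
eef_pos: [0.6743, 0.0992, 0.2308]
tool_rot: [0.004, 0.529, 0.848, 0.004]
contact_force: [0.8, 0.3, -1.7]
gripper_width: 0.69
grasp_force: 65.1
```

Emit:
drive_tool --deltas '[{"gripper":255,"offset":[-0.015,-0.03,0],"angular":[0,0,-0.14]},{"gripper":255,"offset":[-0.03,-0.06,0],"angular":[0,0,-0.28]},{"gripper":255,"offset":[-0.045,-0.09,0],"angular":[0,0,-0.42]},{"gripper":255,"offset":[-0.06,-0.12,0],"angular":[0,0,-0.56]},{"gripper":255,"offset":[-0.075,-0.15,0],"angular":[0,0,-0.71]}]'

```text
t: 10.7
eef_pos: [0.5685, -0.0348, 0.2237]
tool_rot: [0.0, 0.273, 0.962, 0.0]
contact_force: [-0.1, -0.2, -2.0]
gripper_width: 0.689
grasp_force: 65.1
```

Emit:
drive_tool --deltas '[{"gripper":255,"offset":[0.003,-0.033,0],"angular":[0,0,-0.14]},{"gripper":255,"offset":[0.006,-0.067,0],"angular":[0,0,-0.28]},{"gripper":255,"offset":[0.01,-0.1,0],"angular":[0,0,-0.42]},{"gripper":255,"offset":[0.013,-0.134,0],"angular":[0,0,-0.56]},{"gripper":255,"offset":[0.016,-0.167,0],"angular":[0,0,-0.705]}]'

```text
t: 11.2
eef_pos: [0.4666, -0.1681, 0.2238]
tool_rot: [0.0, -0.0, 1.0, -0.0]
contact_force: [0.8, -0.8, -1.8]
gripper_width: 0.692
grasp_force: 65.1
```

Emit:
drive_tool --deltas '[{"gripper":255,"offset":[0,0,0],"angular":[0,0,0]},{"gripper":255,"offset":[0,0,0],"angular":[0,0,0]},{"gripper":255,"offset":[0,0,0],"angular":[0,0,0]}]'

```text
t: 11.5
eef_pos: [0.4684, -0.1662, 0.2234]
tool_rot: [0.001, 0.002, 1.0, 0.0]
contact_force: [0.4, -0.5, -1.7]
gripper_width: 0.694
grasp_force: 65.1
```

```bash
python3 - <<'E'
from h import *
s=bot.get_obs();print(s["eef_pos"],s["tool_rot"],s["t"]);m,im=snap("wrist","w6");np.save("m6.npy",m["cam_to_world"])
print(px(m,[.4714,-.2532,.105]));cv2.imwrite("pics/c6.png",im[120:400,100:500])
E
```

```text
[ 0.46837439 -0.16624284  0.22344945] [5.17152589e-04 1.88891431e-03 9.99998070e-01 1.57472745e-04] 11.5
(np.float64(177.94927705468427), np.float64(242.88576108689233))
```

View pics/c6.png

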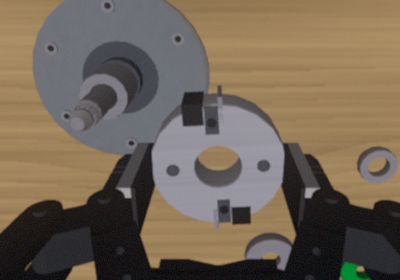

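Held cutterhead is level, with its bore near (318,283) and the spindle tip near (180,241).

```bash
cat >> h.py <<'E'
def bore(im,m,u,v,z,win=45,lo=105,sat=45):
    "centre of the bore's upper edge: the hole in the bright top face nearest (u,v)"
    h=cv2.cvtColor(cv2.GaussianBlur(im,(3,3),0),cv2.COLOR_BGR2HSV);k=((h[...,2]>lo)&(h[...,1]<sat)).astype(np.uint8)
    cs,hi=cv2.findContours(k,cv2.RETR_CCOMP,cv2.CHAIN_APPROX_NONE)
    c=[c for c,x in zip(cs,hi[0]) if x[3]>=0 and cv2.contourArea(c)>60 and np.hypot(*(c.mean(0)[0]-[u,v]))<win]
    c=min(c,key=lambda c:np.hypot(*(c.mean(0)[0]-[u,v])));e=cv2.fitEllipse(cv2.convexHull(c));return e,pt(m,*e[0],z)
def tip(im,m,u,v,lo=126,z=.105):
    h=cv2.cvtColor(cv2.GaussianBlur(im,(3,3),0),cv2.COLOR_BGR2HSV);u,v=int(u),int(v);y,x=np.nonzero((h[v-12:v+13,u-12:u+13,2]>lo)&(h[v-12:v+13,u-12:u+13,1]<45))
    x=x+u-12;y=y+v-12;p=[(x.min()+x.max())/2,(y.min()+y.max())/2];return p,len(x),pt(m,*p,z)
E
python3 - <<'E'
from h import *
m,im=load("w6","m6.npy")
print("bore",*bore(im,m,318,283,.163))
for lo in(122,126,129):print("tip",*tip(im,m,179,242,lo))
m,im=load("w2","m2.npy");print(tip(im,m,178,246),bore(im,m,318,295,.1634))
m,im=load("w4","m4.npy");print(tip(im,m,321,210))
E
```

```text
bore ((317.5133361816406, 285.7624206542969), (41.95273971557617, 48.35530471801758), 87.50116729736328) [ 0.46638522 -0.16621924  0.163     ]
tip [np.float64(175.0), np.float64(244.0)] 136 [ 0.47215314 -0.25514411  0.105     ]
tip [np.float64(174.5), np.float64(243.5)] 109 [ 0.47181096 -0.25540783  0.105     ]
tip [np.float64(177.0), np.float64(243.5)] 69 [ 0.47181645 -0.25384941  0.105     ]
([np.float64(174.5), np.float64(247.0)], 138, array([ 0.47120369, -0.25548266,  0.105     ])) (((317.55609130859375, 297.11334228515625), (43.68690872192383, 50.93306350708008), 88.7282485961914), array([ 0.46787013, -0.16853986,  0.1634    ]))
([np.float64(319.5), np.float64(209.0)], 4, array([ 0.46958067, -0.2542792 ,  0.105     ]))
```

Emit:
drive_tool --deltas '[{"gripper":255,"offset":[-0.005,-0.045,0.0],"angular":[0,0,0]},{"gripper":255,"offset":[-0.005,-0.0875,0.0],"angular":[0,0,0]},{"gripper":255,"offset":[-0.005,-0.0875,0.01],"angular":[0,0,0]},{"gripper":255,"offset":[-0.005,-0.0875,0.024],"angular":[0,0,0]},{"gripper":255,"offset":[-0.005,-0.0875,0.028],"angular":[0,0,0]}]'

```text
t: 12.05
eef_pos: [0.4721, -0.2523, 0.1929]
tool_rot: [-0.002, 0.001, 1.0, 0.001]
contact_force: [-0.2, 0.3, -1.6]
gripper_width: 0.691
grasp_force: 65.2
```

Emit:
drive_tool --deltas '[{"gripper":255,"offset":[0,0,0.0],"angular":[0,0,0]},{"gripper":255,"offset":[0,0,0.005],"angular":[0,0,0]},{"gripper":255,"offset":[0,0,0.01],"angular":[0,0,0]},{"gripper":255,"offset":[0,0,0.016],"angular":[0,0,0]}]'

```text
t: 12.45
eef_pos: [0.4727, -0.2542, 0.1789]
tool_rot: [0.0, 0.002, 1.0, -0.0]
contact_force: [-0.1, -0.8, -0.5]
gripper_width: 0.694
grasp_force: 65.2
```

Emit:
drive_tool --deltas '[{"gripper":255,"offset":[0,0,0.005],"angular":[0,0,0]},{"gripper":255,"offset":[0,0,0.01],"angular":[0,0,0]},{"gripper":255,"offset":[0,0,0.014],"angular":[0,0,0]},{"gripper":255,"offset":[0,0,0.018],"angular":[0,0,0]},{"gripper":255,"offset":[0,0,0.018],"angular":[0,0,0]}]'

```text
t: 12.95
eef_pos: [0.4722, -0.2544, 0.1605]
tool_rot: [-0.0, 0.002, 1.0, 0.0]
contact_force: [0.1, 0.6, -2.3]
gripper_width: 0.689
grasp_force: 65.2
```

Emit:
drive_tool --deltas '[{"gripper":255,"offset":[0,0,0.006],"angular":[0,0,0]},{"gripper":255,"offset":[0,0,0.012],"angular":[0,0,0]},{"gripper":255,"offset":[0,0,0.018],"angular":[0,0,0]},{"gripper":255,"offset":[0,0,0.024],"angular":[0,0,0]},{"gripper":255,"offset":[0,0,0.025],"angular":[0,0,0]}]'

```text
t: 13.45
eef_pos: [0.4721, -0.2542, 0.1351]
tool_rot: [-0.001, 0.002, 1.0, 0.0]
contact_force: [-0.4, 0.5, -3.2]
gripper_width: 0.694
grasp_force: 65.2
```

Emit:
drive_tool --deltas '[{"gripper":255,"offset":[0,0,0.001],"angular":[0,0,0]},{"gripper":255,"offset":[0,0,0.0025],"angular":[0,0,0]},{"gripper":255,"offset":[0,0,0.004],"angular":[0,0,0]},{"gripper":255,"offset":[0,0,0.005],"angular":[0,0,0]},{"gripper":255,"offset":[0,0,0.005],"angular":[0,0,0]}]'

```text
t: 13.95
eef_pos: [0.4725, -0.2546, 0.1316]
tool_rot: [0.0, 0.002, 1.0, 0.0]
contact_force: [-1.4, 1.0, 3.7]
gripper_width: 0.691
grasp_force: 65.8
```

Emit:
drive_tool --deltas '[{"gripper":0,"offset":[0,0,0],"angular":[0,0,0]},{"gripper":0,"offset":[0,0,0],"angular":[0,0,0]},{"gripper":0,"offset":[0,0,0],"angular":[0,0,0]},{"gripper":0,"offset":[0,0,-0.02],"angular":[0,0,0]},{"gripper":0,"offset":[0,0,-0.06],"angular":[0,0,0]}]'

```text
t: 14.45
eef_pos: [0.4709, -0.2536, 0.1894]
tool_rot: [-0.003, 0.002, 1.0, 0.001]
contact_force: [-0.0, 0.1, -0.3]
gripper_width: 1.004
grasp_force: 0.0
```

Emit:
drive_tool --deltas '[{"gripper":0,"offset":[0,0,-0.045],"angular":[0,0,0]},{"gripper":0,"offset":[0.002,0.03,-0.045],"angular":[0,0,0]},{"gripper":0,"offset":[0.006,0.075,-0.045],"angular":[0,0,0]},{"gripper":0,"offset":[0.012,0.12,-0.045],"angular":[0,0,0]},{"gripper":0,"offset":[0.016,0.165,-0.045],"angular":[0,0,0]}]'

```text
t: 14.95
eef_pos: [0.4565, -0.088, 0.2362]
tool_rot: [0.0, 0.002, 1.0, 0.0]
contact_force: [0.7, 0.1, -0.8]
gripper_width: 1.001
grasp_force: 0.0
```

Emit:
drive_tool --deltas '[{"gripper":0,"offset":[0.004,0.045,0.0],"angular":[0,0,0]},{"gripper":0,"offset":[0.008,0.09,0],"angular":[0,0,0]},{"gripper":0,"offset":[0.012,0.135,0],"angular":[0,0,0]},{"gripper":0,"offset":[0.016,0.18,0.01],"angular":[0,0,0]},{"gripper":0,"offset":[0.02,0.197,0.02],"angular":[0,0,0]}]'

```text
t: 15.45
eef_pos: [0.4377, 0.1124, 0.2162]
tool_rot: [0.001, -0.001, 1.0, 0.001]
contact_force: [-0.7, -0.4, -0.1]
gripper_width: 1.0
grasp_force: 0.0
```

Emit:
drive_tool --deltas '[{"gripper":0,"offset":[0,0,0],"angular":[0,0,0]},{"gripper":0,"offset":[0,0,0],"angular":[0,0,0]}]'

```text
t: 15.65
eef_pos: [0.4378, 0.1073, 0.216]
tool_rot: [-0.0, 0.002, 1.0, -0.0]
contact_force: [-0.4, -1.3, 0.4]
gripper_width: 1.001
grasp_force: 0.0
```

```bash
python3 - <<'E'
from h import *
s=bot.get_obs();print(s["eef_pos"],s["t"]);m,im=snap("wrist","w7");np.save("m7.npy",m["cam_to_world"])
u,v=px(m,[.4365,.1075,.012]);print(u,v);print(ring(im,m,u,v,.012,lo=105))
e=bore(im,m,u,v,.012);print(e)
s,i2=snap("scene","s7");u,v=px(s,[.4714,-.2532,.05]);u,v=int(u),int(v)
cv2.imwrite("pics/c7.png",np.hstack([im[100:300,220:420],cv2.resize(i2[v-50:v+50,u-50:u+50],(200,200),interpolation=2)]))
E
```

```text
[0.43777293 0.10725274 0.21597636] 15.65
318.0803222698745 196.83860661091978
(((318.99029541015625, 195.07217407226562), (52.01384735107422, 54.66941833496094), 90.75787353515625), array([0.43491552, 0.10828872, 0.012     ]))
(((318.927734375, 195.753173828125), (25.520658493041992, 26.15696907043457), 79.8133544921875), array([0.43552649, 0.1082335 , 0.012     ]))
```

View pics/c7.png

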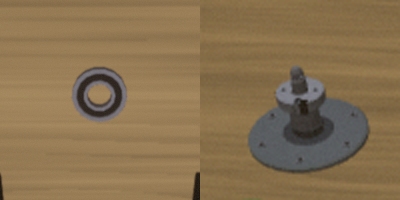

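Cutterhead sits level on the tall collar, in the right crop. The bearing is centred at (319,195.5) in the wrist frame.

Emit:
drive_tool --deltas '[{"gripper":0,"offset":[0.0024,0.001,0.05],"angular":[0,0,0]},{"gripper":0,"offset":[0.0024,0.001,0.095],"angular":[0,0,0]},{"gripper":0,"offset":[0.0024,0.001,0.13],"angular":[0,0,0]},{"gripper":0,"offset":[0.0024,0.001,0.143],"angular":[0,0,0]},{"gripper":0,"offset":[0.0024,0.001,0.143],"angular":[0,0,0]}]'

```text
t: 16.25
eef_pos: [0.4349, 0.1069, 0.0716]
tool_rot: [-0.001, 0.003, 1.0, -0.001]
contact_force: [0.3, -0.6, -0.4]
gripper_width: 1.0
grasp_force: 0.0
```

Emit:
drive_tool --deltas '[{"gripper":0,"offset":[0,0,0],"angular":[0,0,0]},{"gripper":0,"offset":[0,0,0],"angular":[0,0,0]}]'

```text
t: 16.45
eef_pos: [0.4365, 0.1084, 0.0742]
tool_rot: [0.001, 0.003, 1.0, 0.0]
contact_force: [0.4, 0.6, 0.2]
gripper_width: 1.0
grasp_force: 0.0
```

Emit:
drive_tool --deltas '[{"gripper":255,"offset":[0.0005,0,0.001],"angular":[0,0,0]},{"gripper":255,"offset":[0.0005,0,0.001],"angular":[0,0,0]},{"gripper":255,"offset":[0.0005,0,0.001],"angular":[0,0,0]},{"gripper":255,"offset":[0.0005,0,0.001],"angular":[0,0,0]},{"gripper":255,"offset":[0.0005,0,0.001],"angular":[0,0,0]}]' --grip_force 45

```text
t: 16.95
eef_pos: [0.4352, 0.1088, 0.073]
tool_rot: [0.0, 0.002, 1.0, 0.0]
contact_force: [-2.1, -0.1, 14.3]
gripper_width: 0.542
grasp_force: 43.9
```

Emit:
drive_tool --deltas '[{"gripper":255,"offset":[0,0,0],"angular":[0,0,0]},{"gripper":255,"offset":[0,0,0],"angular":[0,0,0]}]'

```text
t: 17.15
eef_pos: [0.4352, 0.1088, 0.073]
tool_rot: [0.0, 0.002, 1.0, 0.0]
contact_force: [-2.9, -0.2, 13.0]
gripper_width: 0.542
grasp_force: 43.9
```

Emit:
drive_tool --deltas '[{"gripper":255,"offset":[0,0,-0.02],"angular":[0,0,0]},{"gripper":255,"offset":[0,0,-0.06],"angular":[0,0,0]},{"gripper":255,"offset":[0,0,-0.105],"angular":[0,0,0]},{"gripper":255,"offset":[0,0,-0.145],"angular":[0,0,0]},{"gripper":255,"offset":[0,0,-0.148],"angular":[0,0,0]}]'

```text
t: 17.65
eef_pos: [0.4372, 0.1094, 0.2245]
tool_rot: [0.004, 0.002, 1.0, 0.002]
contact_force: [0.8, 0.8, -2.1]
gripper_width: 0.539
grasp_force: 46.6
```

Emit:
drive_tool --deltas '[{"gripper":255,"offset":[-0.005,-0.035,0],"angular":[0,0,0]},{"gripper":255,"offset":[-0.01,-0.08,0],"angular":[0,0,0]},{"gripper":255,"offset":[-0.016,-0.125,0],"angular":[0,0,0]},{"gripper":255,"offset":[-0.022,-0.17,0],"angular":[0,0,0]},{"gripper":255,"offset":[-0.028,-0.215,0],"angular":[0,0,0]}]'

```text
t: 18.15
eef_pos: [0.4615, -0.108, 0.2193]
tool_rot: [-0.0, 0.002, 1.0, 0.0]
contact_force: [0.3, 0.3, -0.2]
gripper_width: 0.536
grasp_force: 46.6
```

Emit:
drive_tool --deltas '[{"gripper":255,"offset":[-0.005,-0.04,0],"angular":[0,0,0]},{"gripper":255,"offset":[-0.007,-0.062,0],"angular":[0,0,0]},{"gripper":255,"offset":[-0.007,-0.062,0],"angular":[0,0,0]},{"gripper":255,"offset":[-0.007,-0.062,0],"angular":[0,0,0]},{"gripper":255,"offset":[-0.007,-0.062,0],"angular":[0,0,0]}]'

```text
t: 18.65
eef_pos: [0.4686, -0.1671, 0.2194]
tool_rot: [-0.001, 0.001, 1.0, 0.0]
contact_force: [0.1, -0.1, -0.5]
gripper_width: 0.539
grasp_force: 46.6
```

```bash
python3 - <<'E'
from h import *
s=bot.get_obs();print(s["eef_pos"],s["t"]);m,im=snap("wrist","w8");np.save("m8.npy",m["cam_to_world"]);print(bot.get_obs()["eef_pos"])
z=s["eef_pos"][2]-.061;u,v=px(m,[*s["eef_pos"][:2],z]);print(u,v)
e=bore(im,m,u,v,z);print(e,e[1]-s["eef_pos"])
u,v=px(m,[.4712,-.2537,.105]);print(u,v)
for lo in(122,126,129):print("tip",*tip(im,m,u,v,lo))
E
```

```text
[ 0.46856367 -0.16706717  0.21938973] 18.65
[ 0.4686932  -0.16698102  0.21957339]
317.50823141133424 289.1812267911721
(((317.58380126953125, 288.9278259277344), (41.88818359375, 47.738914489746094), 89.99334716796875), array([ 0.46843119, -0.16703244,  0.15838973])) [-1.32485755e-04  3.47315305e-05 -6.10000000e-02]
175.72350436147732 245.31520864757533
tip [np.float64(175.0), np.float64(245.0)] 378 [ 0.47098816 -0.25411285  0.105     ]
tip [np.float64(175.0), np.float64(245.0)] 354 [ 0.47098816 -0.25411285  0.105     ]
tip [np.float64(175.0), np.float64(245.0)] 337 [ 0.47098816 -0.25411285  0.105     ]
```

Emit:
drive_tool --deltas '[{"gripper":255,"offset":[-0.0027,-0.045,0.0],"angular":[0,0,0]},{"gripper":255,"offset":[-0.0027,-0.0872,0.0],"angular":[0,0,0]},{"gripper":255,"offset":[-0.0027,-0.0872,0.01],"angular":[0,0,0]},{"gripper":255,"offset":[-0.0027,-0.0872,0.025],"angular":[0,0,0]},{"gripper":255,"offset":[-0.0027,-0.0872,0.033],"angular":[0,0,0]}]'

```text
t: 19.2
eef_pos: [0.471, -0.2542, 0.1858]
tool_rot: [-0.001, 0.001, 1.0, 0.001]
contact_force: [-0.3, 0.8, -1.6]
gripper_width: 0.537
grasp_force: 46.7
```

Emit:
drive_tool --deltas '[{"gripper":255,"offset":[0,0,0.0],"angular":[0,0,0]},{"gripper":255,"offset":[0,0,0.004],"angular":[0,0,0]},{"gripper":255,"offset":[0,0,0.008],"angular":[0,0,0]},{"gripper":255,"offset":[0,0,0.012],"angular":[0,0,0]},{"gripper":255,"offset":[0,0,0.012],"angular":[0,0,0]}]'

```text
t: 19.7
eef_pos: [0.471, -0.2554, 0.1746]
tool_rot: [-0.0, 0.002, 1.0, 0.0]
contact_force: [0.5, 0.5, -0.9]
gripper_width: 0.538
grasp_force: 46.7
```

Emit:
drive_tool --deltas '[{"gripper":255,"offset":[0,0,0.004],"angular":[0,0,0]},{"gripper":255,"offset":[0,0,0.008],"angular":[0,0,0]},{"gripper":255,"offset":[0,0,0.012],"angular":[0,0,0]},{"gripper":255,"offset":[0,0,0.015],"angular":[0,0,0]},{"gripper":255,"offset":[0,0,0.015],"angular":[0,0,0]}]'

```text
t: 20.2
eef_pos: [0.4711, -0.255, 0.1594]
tool_rot: [-0.0, 0.002, 1.0, 0.001]
contact_force: [0.6, 2.2, -3.5]
gripper_width: 0.535
grasp_force: 46.6
```

Emit:
drive_tool --deltas '[{"gripper":255,"offset":[0,0.0005,0.004],"angular":[0,0,0]},{"gripper":255,"offset":[0,0.0005,0.008],"angular":[0,0,0]},{"gripper":255,"offset":[0,0.0005,0.012],"angular":[0,0,0]},{"gripper":255,"offset":[0,0.0005,0.015],"angular":[0,0,0]},{"gripper":255,"offset":[0,0.0005,0.016],"angular":[0,0,0]}]'

```text
t: 20.7
eef_pos: [0.4713, -0.2549, 0.1441]
tool_rot: [-0.0, 0.002, 1.0, 0.0]
contact_force: [-3.3, 5.7, 14.3]
gripper_width: 0.535
grasp_force: 48.1
```

Emit:
drive_tool --deltas '[{"gripper":0,"offset":[0,0,0],"angular":[0,0,0]},{"gripper":0,"offset":[0,0,0],"angular":[0,0,0]},{"gripper":0,"offset":[0,0,0],"angular":[0,0,0]},{"gripper":0,"offset":[0,0,-0.02],"angular":[0,0,0]},{"gripper":0,"offset":[0,0,-0.06],"angular":[0,0,0]}]'

```text
t: 21.2
eef_pos: [0.4696, -0.2547, 0.2024]
tool_rot: [-0.003, 0.002, 1.0, 0.001]
contact_force: [0.5, -0.1, 0.0]
gripper_width: 1.001
grasp_force: 0.0
```

Emit:
drive_tool --deltas '[{"gripper":0,"offset":[0,0,-0.03],"angular":[0,0,0]},{"gripper":0,"offset":[-0.01,0.03,-0.03],"angular":[0,0,0]},{"gripper":0,"offset":[-0.027,0.07,-0.03],"angular":[0,0,0]},{"gripper":0,"offset":[-0.044,0.115,-0.03],"angular":[0,0,0]},{"gripper":0,"offset":[-0.06,0.16,-0.03],"angular":[0,0,0]}]'

```text
t: 21.7
eef_pos: [0.5324, -0.0944, 0.2344]
tool_rot: [0.001, 0.003, 1.0, -0.0]
contact_force: [0.7, -0.9, -0.7]
gripper_width: 1.002
grasp_force: 0.0
```

Emit:
drive_tool --deltas '[{"gripper":0,"offset":[-0.016,0.044,0.0],"angular":[0,0,0]},{"gripper":0,"offset":[-0.032,0.085,0.015],"angular":[0,0,0]},{"gripper":0,"offset":[-0.032,0.085,0.015],"angular":[0,0,0]},{"gripper":0,"offset":[-0.032,0.085,0.015],"angular":[0,0,0]},{"gripper":0,"offset":[-0.032,0.085,0.015],"angular":[0,0,0]}]'

```text
t: 22.2
eef_pos: [0.5639, -0.0122, 0.2191]
tool_rot: [-0.0, 0.003, 1.0, -0.0]
contact_force: [-0.5, -0.5, 0.7]
gripper_width: 1.0
grasp_force: 0.0
```

```bash
python3 - <<'E'
from h import *
s=bot.get_obs();print(s["eef_pos"],s["t"]);m,im=snap("wrist","w9");np.save("m9.npy",m["cam_to_world"])
u,v=px(m,[.5635,-.010,.01]);print(u,v);print(ring(im,m,u,v,.01,lo=105))
e=bore(im,m,u,v,.01);print(e,e[1]-s["eef_pos"])
s,i2=snap("scene","s9");u,v=px(s,[.4714,-.2532,.06]);u,v=int(u),int(v)
cv2.imwrite("pics/c9.png",np.hstack([im[100:300,220:420],cv2.resize(i2[v-50:v+50,u-50:u+50],(300,300),interpolation=2)[50:250]]))
E
```

```text
[ 0.56388875 -0.01222064  0.21913576] 22.2
320.44737940019456 196.06718534522759
(((322.0753479003906, 194.96371459960938), (40.00896072387695, 42.22526168823242), 88.11936950683594), array([ 0.56249868, -0.00856816,  0.01      ]))
(((321.94903564453125, 195.255859375), (25.50707244873047, 26.40311050415039), 86.00421142578125), array([ 0.56276502, -0.00867946,  0.01      ])) [-0.00112373  0.00354117 -0.20913576]
```

View pics/c9.png

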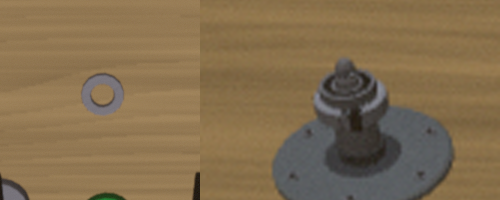

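Bearing is seated on the cutterhead. The short collar is at about (322,195) in the wrist frame.

Emit:
drive_tool --deltas '[{"gripper":0,"offset":[0.0011,0.0035,0.05],"angular":[0,0,0]},{"gripper":0,"offset":[0.0011,0.0035,0.095],"angular":[0,0,0]},{"gripper":0,"offset":[0.0011,0.0035,0.13],"angular":[0,0,0]},{"gripper":0,"offset":[0.0011,0.0035,0.145],"angular":[0,0,0]},{"gripper":0,"offset":[0.0011,0.0035,0.145],"angular":[0,0,0]}]'

```text
t: 22.8
eef_pos: [0.562, -0.0082, 0.0727]
tool_rot: [-0.002, 0.003, 1.0, -0.0]
contact_force: [0.2, -0.1, -0.2]
gripper_width: 0.999
grasp_force: 0.0
```

Emit:
drive_tool --deltas '[{"gripper":0,"offset":[0,0,0],"angular":[0,0,0]},{"gripper":0,"offset":[0,0,0],"angular":[0,0,0]},{"gripper":0,"offset":[0,0,0],"angular":[0,0,0]}]'

```text
t: 23.1
eef_pos: [0.5642, -0.0071, 0.0757]
tool_rot: [0.002, 0.002, 1.0, 0.0]
contact_force: [0.0, -0.1, 0.3]
gripper_width: 0.999
grasp_force: 0.0
```

Emit:
drive_tool --deltas '[{"gripper":255,"offset":[0.001,-0.001,0.001],"angular":[0,0,0]},{"gripper":255,"offset":[0.001,-0.001,0.001],"angular":[0,0,0]},{"gripper":255,"offset":[0.001,-0.001,0.001],"angular":[0,0,0]},{"gripper":255,"offset":[0.001,-0.001,0.001],"angular":[0,0,0]},{"gripper":255,"offset":[0.001,-0.001,0.001],"angular":[0,0,0]}]' --grip_force 40

```text
t: 23.6
eef_pos: [0.5621, -0.008, 0.0736]
tool_rot: [0.0, 0.002, 1.0, 0.0]
contact_force: [-1.3, 0.4, 7.8]
gripper_width: 0.416
grasp_force: 39.2
```

Emit:
drive_tool --deltas '[{"gripper":255,"offset":[0,0,0],"angular":[0,0,0]},{"gripper":255,"offset":[0,0,0],"angular":[0,0,0]}]'

```text
t: 23.8
eef_pos: [0.5621, -0.008, 0.0736]
tool_rot: [0.0, 0.002, 1.0, 0.0]
contact_force: [-2.0, 0.8, 6.8]
gripper_width: 0.418
grasp_force: 39.2
```

Emit:
drive_tool --deltas '[{"gripper":255,"offset":[0,0,-0.02],"angular":[0,0,0]},{"gripper":255,"offset":[0,0,-0.06],"angular":[0,0,0]},{"gripper":255,"offset":[0,0,-0.105],"angular":[0,0,0]},{"gripper":255,"offset":[0,0,-0.145],"angular":[0,0,0]},{"gripper":255,"offset":[0,0,-0.148],"angular":[0,0,0]}]'

```text
t: 24.3
eef_pos: [0.5647, -0.0084, 0.2261]
tool_rot: [0.004, 0.002, 1.0, 0.001]
contact_force: [1.6, 0.0, -0.5]
gripper_width: 0.419
grasp_force: 40.2
```

Emit:
drive_tool --deltas '[{"gripper":255,"offset":[0.02,-0.035,0],"angular":[0,0,0]},{"gripper":255,"offset":[0.043,-0.074,0],"angular":[0,0,0]},{"gripper":255,"offset":[0.066,-0.112,0],"angular":[0,0,0]},{"gripper":255,"offset":[0.088,-0.15,0],"angular":[0,0,0]},{"gripper":255,"offset":[0.094,-0.159,0],"angular":[0,0,0]}]'

```text
t: 24.8
eef_pos: [0.4639, -0.171, 0.2205]
tool_rot: [-0.001, 0.005, 1.0, -0.001]
contact_force: [-0.8, 0.6, 0.7]
gripper_width: 0.42
grasp_force: 40.2
```

Emit:
drive_tool --deltas '[{"gripper":255,"offset":[0,0,0],"angular":[0,0,0]},{"gripper":255,"offset":[0,0,0],"angular":[0,0,0]},{"gripper":255,"offset":[0,0,0],"angular":[0,0,0]}]'

```text
t: 25.1
eef_pos: [0.4685, -0.1649, 0.2208]
tool_rot: [0.0, 0.0, 1.0, 0.0]
contact_force: [-0.1, 1.0, -0.9]
gripper_width: 0.422
grasp_force: 40.2
```

```bash
python3 - <<'E'
from h import *
s=bot.get_obs();print(s["eef_pos"],s["t"]);m,im=snap("wrist","w10");np.save("m10.npy",m["cam_to_world"]);print(bot.get_obs()["eef_pos"])
z=s["eef_pos"][2]-.0636;u,v=px(m,[*s["eef_pos"][:2],z]);print(u,v)
e=bore(im,m,u,v,z);print(e,e[1]-s["eef_pos"])
E
```

```text
[ 0.4685125  -0.16491396  0.2207532 ] 25.1
[ 0.46844926 -0.1650194   0.22079711]
317.50943689719844 285.93598236480113
(((317.4988098144531, 286.5445556640625), (42.1536979675293, 47.74330520629883), 87.97978973388672), array([ 0.46883541, -0.16491918,  0.1571532 ])) [ 3.22908503e-04 -5.21602032e-06 -6.36000000e-02]
```

Emit:
drive_tool --deltas '[{"gripper":255,"offset":[-0.0025,-0.045,0.0],"angular":[0,0,0]},{"gripper":255,"offset":[-0.0025,-0.088,0.0],"angular":[0,0,0]},{"gripper":255,"offset":[-0.0025,-0.088,0.01],"angular":[0,0,0]},{"gripper":255,"offset":[-0.0025,-0.088,0.025],"angular":[0,0,0]},{"gripper":255,"offset":[-0.0025,-0.088,0.033],"angular":[0,0,0]}]'

```text
t: 25.65
eef_pos: [0.4698, -0.2534, 0.1867]
tool_rot: [-0.001, 0.001, 1.0, 0.0]
contact_force: [-0.2, -0.0, -0.7]
gripper_width: 0.418
grasp_force: 40.2
```

Emit:
drive_tool --deltas '[{"gripper":255,"offset":[0,0,0.0],"angular":[0,0,0]},{"gripper":255,"offset":[0,0,0.0],"angular":[0,0,0]}]'

```text
t: 25.85
eef_pos: [0.4701, -0.254, 0.1881]
tool_rot: [-0.0, 0.001, 1.0, 0.0]
contact_force: [0.7, 0.9, -0.3]
gripper_width: 0.424
grasp_force: 40.2
```

Emit:
drive_tool --deltas '[{"gripper":255,"offset":[-0.0006,0,0.005],"angular":[0,0,0]},{"gripper":255,"offset":[-0.0006,0,0.01],"angular":[0,0,0]},{"gripper":255,"offset":[-0.0006,0,0.015],"angular":[0,0,0]},{"gripper":255,"offset":[-0.0006,0,0.019],"angular":[0,0,0]},{"gripper":255,"offset":[-0.0006,0,0.022],"angular":[0,0,0]}]'

```text
t: 26.35
eef_pos: [0.47, -0.2546, 0.1655]
tool_rot: [-0.0, 0.002, 1.0, 0.0]
contact_force: [0.1, 0.3, -0.6]
gripper_width: 0.418
grasp_force: 40.2
```

Emit:
drive_tool --deltas '[{"gripper":255,"offset":[0,0,0.002],"angular":[0,0,0]},{"gripper":255,"offset":[0,0,0.005],"angular":[0,0,0]},{"gripper":255,"offset":[0,0,0.008],"angular":[0,0,0]},{"gripper":255,"offset":[0,0,0.009],"angular":[0,0,0]},{"gripper":255,"offset":[0,0,0.009],"angular":[0,0,0]}]'

```text
t: 26.85
eef_pos: [0.4701, -0.2546, 0.1569]
tool_rot: [-0.0, 0.002, 1.0, 0.0]
contact_force: [0.2, 0.0, -0.9]
gripper_width: 0.419
grasp_force: 40.2
```

Emit:
drive_tool --deltas '[{"gripper":255,"offset":[0,0,0.001],"angular":[0,0,0]},{"gripper":255,"offset":[0,0,0.0015],"angular":[0,0,0]},{"gripper":255,"offset":[0,0,0.0015],"angular":[0,0,0]}]'

```text
t: 27.15
eef_pos: [0.4703, -0.2547, 0.1565]
tool_rot: [0.0, 0.002, 1.0, 0.0]
contact_force: [-2.3, 2.5, 10.7]
gripper_width: 0.421
grasp_force: 41.3
```

Emit:
drive_tool --deltas '[{"gripper":0,"offset":[0,0,0],"angular":[0,0,0]},{"gripper":0,"offset":[0,0,0],"angular":[0,0,0]},{"gripper":0,"offset":[0,0,0],"angular":[0,0,0]},{"gripper":0,"offset":[0,0,-0.02],"angular":[0,0,0]},{"gripper":0,"offset":[0,0,-0.06],"angular":[0,0,0]}]'

```text
t: 27.65
eef_pos: [0.4687, -0.2538, 0.2137]
tool_rot: [-0.003, 0.002, 1.0, 0.001]
contact_force: [0.4, -0.5, 0.4]
gripper_width: 0.997
grasp_force: 0.0
```

Emit:
drive_tool --deltas '[{"gripper":0,"offset":[0,0,-0.02],"angular":[0,0,0]},{"gripper":0,"offset":[-0.035,0.025,-0.02],"angular":[0,0,0]},{"gripper":0,"offset":[-0.073,0.051,-0.02],"angular":[0,0,0]},{"gripper":0,"offset":[-0.11,0.078,-0.02],"angular":[0,0,0]},{"gripper":0,"offset":[-0.15,0.105,-0.02],"angular":[0,0,0]}]'

```text
t: 28.15
eef_pos: [0.6217, -0.1492, 0.2355]
tool_rot: [-0.0, 0.002, 1.0, 0.0]
contact_force: [0.7, -0.6, -0.1]
gripper_width: 1.0
grasp_force: 0.0
```

Emit:
drive_tool --deltas '[{"gripper":0,"offset":[-0.036,0.026,0.0],"angular":[0,0,0]},{"gripper":0,"offset":[-0.056,0.04,0.015],"angular":[0,0,0]},{"gripper":0,"offset":[-0.056,0.04,0.015],"angular":[0,0,0]},{"gripper":0,"offset":[-0.056,0.04,0.015],"angular":[0,0,0]},{"gripper":0,"offset":[-0.056,0.04,0.015],"angular":[0,0,0]}]'

```text
t: 28.65
eef_pos: [0.6758, -0.1123, 0.2208]
tool_rot: [-0.0, 0.003, 1.0, -0.0]
contact_force: [0.6, -0.5, -0.8]
gripper_width: 0.998
grasp_force: 0.0
```

```bash
python3 - <<'E'
from h import *
s=bot.get_obs();print(s["eef_pos"],s["t"]);m,im=snap("wrist","w11");np.save("m11.npy",m["cam_to_world"])
u,v=px(m,[.677,-.110,.012]);print(u,v)
e=bore(im,m,u,v,.012);print(e,e[1]-s["eef_pos"])
s,i2=snap("scene","s11");u,v=px(s,[.4714,-.2532,.06]);u,v=int(u),int(v)
cv2.imwrite("pics/c11.png",np.hstack([im[100:300,220:420],cv2.resize(i2[v-50:v+50,u-50:u+50],(300,300),interpolation=2)[50:250]]))
E
```

```text
[ 0.67583489 -0.11229012  0.22080373] 28.65
320.52796367905796 197.95860702003893
(((320.8824462890625, 197.62913513183594), (25.441814422607422, 26.378293991088867), 81.97574615478516), array([ 0.67669948, -0.10968747,  0.012     ])) [ 0.00086459  0.00260266 -0.20880373]
```

View pics/c11.png

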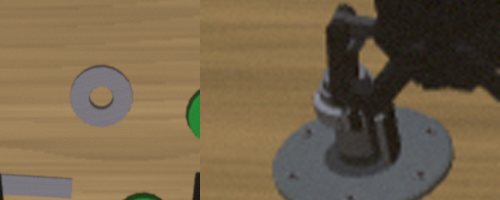

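Wide steel collar is at (321,198). A green decoy lies about 55 mm to its right, so I'll narrow the opening to about 70 mm before descending.

Emit:
drive_tool --deltas '[{"gripper":50,"offset":[-0.0009,0.0026,0.05],"angular":[0,0,0]},{"gripper":50,"offset":[-0.0009,0.0026,0.09],"angular":[0,0,0]},{"gripper":50,"offset":[-0.0009,0.0026,0.12],"angular":[0,0,0]},{"gripper":50,"offset":[-0.0009,0.0026,0.12],"angular":[0,0,0]},{"gripper":50,"offset":[-0.0009,0.0026,0.12],"angular":[0,0,0]}]'

```text
t: 29.25
eef_pos: [0.6777, -0.1089, 0.1015]
tool_rot: [0.0, 0.003, 1.0, -0.0]
contact_force: [0.0, -0.3, 0.6]
gripper_width: 0.806
grasp_force: 0.0
```

Emit:
drive_tool --deltas '[{"gripper":50,"offset":[0.0005,-0.0005,0.015],"angular":[0,0,0]},{"gripper":50,"offset":[0.0005,-0.0005,0.029],"angular":[0,0,0]},{"gripper":50,"offset":[0.0005,-0.0005,0.029],"angular":[0,0,0]},{"gripper":255,"offset":[0.0005,-0.0005,0.029],"angular":[0,0,0]},{"gripper":255,"offset":[0.0005,-0.0005,0.029],"angular":[0,0,0]}]' --grip_force 60

```text
t: 29.75
eef_pos: [0.6775, -0.1086, 0.0722]
tool_rot: [0.0, 0.002, 1.0, -0.0]
contact_force: [0.9, 0.2, -2.2]
gripper_width: 0.616
grasp_force: 63.0
```

Emit:
drive_tool --deltas '[{"gripper":255,"offset":[0,0,0],"angular":[0,0,0]},{"gripper":255,"offset":[0,0,0],"angular":[0,0,0]},{"gripper":255,"offset":[0,0,0],"angular":[0,0,0]}]'

```text
t: 30.05
eef_pos: [0.6775, -0.1086, 0.0721]
tool_rot: [0.0, 0.002, 1.0, -0.0]
contact_force: [-0.7, -0.6, 3.8]
gripper_width: 0.619
grasp_force: 63.6
```

Emit:
drive_tool --deltas '[{"gripper":255,"offset":[0,0,-0.02],"angular":[0,0,0]},{"gripper":255,"offset":[0,0,-0.06],"angular":[0,0,0]},{"gripper":255,"offset":[0.01,0.02,-0.1],"angular":[0,0,0]},{"gripper":255,"offset":[0.03,0.055,-0.12],"angular":[0,0,0]},{"gripper":255,"offset":[0.05,0.095,-0.12],"angular":[0,0,0]}]'

```text
t: 30.55
eef_pos: [0.6288, -0.014, 0.1949]
tool_rot: [0.003, 0.004, 1.0, -0.0]
contact_force: [1.1, 1.1, -2.4]
gripper_width: 0.615
grasp_force: 63.8
```

Emit:
drive_tool --deltas '[{"gripper":255,"offset":[0.02,0.044,0],"angular":[0,0,0]},{"gripper":255,"offset":[0.04,0.088,0],"angular":[0,0,0]},{"gripper":255,"offset":[0.06,0.132,0],"angular":[0,0,0]},{"gripper":255,"offset":[0.08,0.176,0],"angular":[0,0,0]},{"gripper":255,"offset":[0.1,0.22,0],"angular":[0,0,0]}]'

```text
t: 31.05
eef_pos: [0.5271, 0.2088, 0.1913]
tool_rot: [-0.0, 0.002, 1.0, 0.0]
contact_force: [0.3, 1.2, -2.4]
gripper_width: 0.617
grasp_force: 63.8
```

Emit:
drive_tool --deltas '[{"gripper":255,"offset":[0.0175,0.039,0],"angular":[0,0,0]},{"gripper":255,"offset":[0.0175,0.039,0],"angular":[0,0,0]},{"gripper":255,"offset":[0.0175,0.039,0],"angular":[0,0,0]},{"gripper":255,"offset":[0.0175,0.039,0],"angular":[0,0,0]},{"gripper":255,"offset":[0.0175,0.039,0],"angular":[0,0,0]}]'

```text
t: 31.55
eef_pos: [0.5117, 0.2445, 0.1915]
tool_rot: [0.0, 0.003, 1.0, -0.0]
contact_force: [-0.0, -0.5, -1.2]
gripper_width: 0.617
grasp_force: 63.8
```

```bash
python3 - <<'E'
from h import *
s=bot.get_obs();print(s["eef_pos"],s["t"]);m,im=snap("wrist","w12");np.save("m12.npy",m["cam_to_world"]);print(bot.get_obs()["eef_pos"])
z=s["eef_pos"][2]-.0601;u,v=px(m,[*s["eef_pos"][:2],z]);print(u,v)
e=bore(im,m,u,v,z);print(e,e[1]-s["eef_pos"])
u,v=px(m,[.512,.3354,.07]);print(u,v)
s,i2=snap("scene","s12");a,b=px(s,[.4714,-.2532,.06]);a,b=int(a),int(b)
cv2.imwrite("pics/c12.png",np.hstack([im[50:350,200:640],cv2.resize(i2[b-50:b+50,a-50:a+50],(300,300),interpolation=2)]))
E
```

```text
[0.51172737 0.24453085 0.1915036 ] 31.55
[0.5117053  0.24464011 0.19151112]
317.65649693552274 290.15236074233866
(((317.4581604003906, 288.9894714355469), (43.4724006652832, 49.71687698364258), 88.06426239013672), array([0.51112151, 0.24444504, 0.1314036 ])) [-6.05854080e-04 -8.58088113e-05 -6.01000000e-02]
462.44621289828154 235.77390838614107
```

View pics/c12.png

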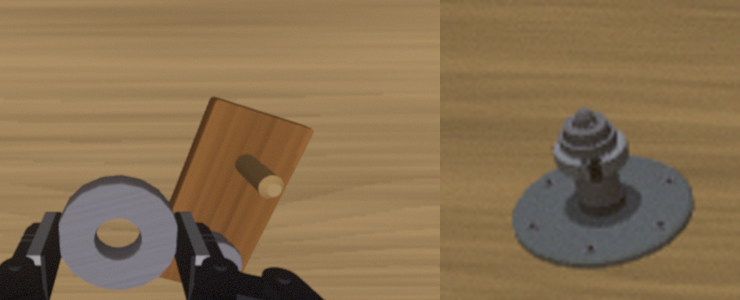

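The dowel tip is near (473,236) and the stack looks complete. I'll measure the tip numerically in two views.

```bash
python3 - <<'E'
from h import *
def blob(im,m,u,v,r,d):
    g=cv2.cvtColor(im,cv2.COLOR_BGR2HSV)[...,2].astype(int);w=g[v-r:v+r+1,u-r:u+r+1];k=(w>w.max()-d).astype(np.uint8)
    n,l,st,c=cv2.connectedComponentsWithStats(k);i=1+st[1:,4].argmax();x=c[i]+[u-r,v-r];return x,st[i],pt(m,*x,.07)
m,im=load("w12","m12.npy")
for d in(15,25,40):print(blob(im,m,472,236,13,d))
mt=optics.camera_model("top");t=cv2.imread("pics/top0.png")
for d in(15,25,40):print(blob(t,mt,177,253,6,d))
o1,d1=ray(m,473,236);o2,d2=ray(mt,176,253.3)
A=np.c_[d1,-d2];k=np.linalg.lstsq(A,o2-o1,rcond=None)[0];print(o1+k[0]*d1,o2+k[1]*d2)
print(px(mt,[.512,.342,.07]))
E
```

```text
(array([470.95846645, 235.61661342]), array([  1,   3,  22,  21, 313], dtype=int32), array([0.51192542, 0.34072767, 0.07      ]))
(array([470.8919598 , 236.07035176]), array([  0,   3,  24,  21, 398], dtype=int32), array([0.51223466, 0.3407293 , 0.07      ]))
(array([472.8184765 , 237.44894652]), array([  0,   0,  27,  27, 617], dtype=int32), array([0.51318422, 0.34207253, 0.07      ]))
(array([173.64705882, 252.94117647]), array([ 1,  4,  5,  5, 17], dtype=int32), array([0.51357161, 0.34069521, 0.07      ]))
(array([173.73076923, 252.92307692]), array([ 0,  4,  7,  5, 26], dtype=int32), array([0.51360669, 0.34050922, 0.07      ]))
(array([173.81818182, 252.81818182]), array([ 0,  3,  7,  7, 33], dtype=int32), array([0.51383399, 0.34031979, 0.07      ]))
[0.51031943 0.33987214 0.07431342] [0.51254423 0.33454539 0.0725962 ]
(np.float64(173.04469604779533), np.float64(253.66659785318387))
```

Emit:
drive_tool --deltas '[{"gripper":255,"offset":[-0.0012,0.048,0.0],"angular":[0,0,0]},{"gripper":255,"offset":[-0.0012,0.0966,0.0],"angular":[0,0,0]},{"gripper":255,"offset":[-0.0012,0.0966,0.01],"angular":[0,0,0]},{"gripper":255,"offset":[-0.0012,0.0966,0.03],"angular":[0,0,0]},{"gripper":255,"offset":[-0.0012,0.0966,0.042],"angular":[0,0,0]}]'

```text
t: 32.15
eef_pos: [0.5124, 0.3421, 0.1481]
tool_rot: [-0.001, 0.002, 1.0, -0.001]
contact_force: [-0.7, -0.0, -2.2]
gripper_width: 0.616
grasp_force: 63.9
```

Emit:
drive_tool --deltas '[{"gripper":255,"offset":[0,0,0.004],"angular":[0,0,0]},{"gripper":255,"offset":[0,0,0.009],"angular":[0,0,0]},{"gripper":255,"offset":[0,0,0.014],"angular":[0,0,0]},{"gripper":255,"offset":[0,0,0.018],"angular":[0,0,0]},{"gripper":255,"offset":[0,0,0.018],"angular":[0,0,0]}]'

```text
t: 32.65
eef_pos: [0.5125, 0.3427, 0.1313]
tool_rot: [-0.0, 0.002, 1.0, -0.0]
contact_force: [0.2, 0.2, -2.7]
gripper_width: 0.615
grasp_force: 63.9
```

Emit:
drive_tool --deltas '[{"gripper":255,"offset":[0,-0.001,0.008],"angular":[0,0,0]},{"gripper":255,"offset":[0,-0.001,0.016],"angular":[0,0,0]},{"gripper":255,"offset":[0,-0.001,0.024],"angular":[0,0,0]},{"gripper":255,"offset":[0,-0.001,0.032],"angular":[0,0,0]},{"gripper":255,"offset":[0,-0.001,0.036],"angular":[0,0,0]}]'

```text
t: 33.15
eef_pos: [0.5126, 0.3418, 0.0945]
tool_rot: [-0.0, 0.002, 1.0, -0.0]
contact_force: [-0.8, 0.5, -1.6]
gripper_width: 0.619
grasp_force: 64.0
```

Emit:
drive_tool --deltas '[{"gripper":255,"offset":[0,0,0.001],"angular":[0,0,0]},{"gripper":255,"offset":[0,0,0.002],"angular":[0,0,0]},{"gripper":255,"offset":[0,0,0.003],"angular":[0,0,0]},{"gripper":255,"offset":[0,0,0.004],"angular":[0,0,0]}]'

```text
t: 33.55
eef_pos: [0.5128, 0.3419, 0.092]
tool_rot: [0.0, 0.002, 1.0, 0.0]
contact_force: [-3.6, -1.6, 10.3]
gripper_width: 0.618
grasp_force: 65.3
```

Seated at the expected height. Releasing, rising and checking.

Emit:
drive_tool --deltas '[{"gripper":0,"offset":[0,0,0],"angular":[0,0,0]},{"gripper":0,"offset":[0,0,0],"angular":[0,0,0]},{"gripper":0,"offset":[0,0,0],"angular":[0,0,0]},{"gripper":0,"offset":[0,0,-0.02],"angular":[0,0,0]},{"gripper":0,"offset":[0,0,-0.06],"angular":[0,0,0]}]'

```text
t: 34.05
eef_pos: [0.511, 0.3409, 0.1495]
tool_rot: [-0.002, 0.002, 1.0, -0.002]
contact_force: [1.2, 1.0, -0.3]
gripper_width: 0.998
grasp_force: 0.0
```

Emit:
drive_tool --deltas '[{"gripper":0,"offset":[0,0,-0.05],"angular":[0,0,0]},{"gripper":0,"offset":[0,0,-0.07],"angular":[0,0,0]},{"gripper":0,"offset":[0,0,-0.07],"angular":[0,0,0]},{"gripper":0,"offset":[0,0,-0.07],"angular":[0,0,0]},{"gripper":0,"offset":[0,0,-0.07],"angular":[0,0,0]}]'

```text
t: 34.55
eef_pos: [0.5119, 0.3415, 0.2201]
tool_rot: [-0.001, 0.002, 1.0, -0.001]
contact_force: [-0.6, 0.3, 0.3]
gripper_width: 1.0
grasp_force: 0.0
```

```bash
python3 - <<'E'
from h import *
s=bot.get_obs();print(s["eef_pos"],s["t"],s["contact_force"]);m,im=snap("wrist","w13")
u,v=px(m,[.5123,.3412,.032]);print(u,v,ring(im,m,u,v,.032,win=60,lo=100))
mt,t=snap("top","t13")
for n,z,r in(("short top",.093,14),):
    u,v=px(mt,[.4712,-.2542,z]);print(n,u,v)
h=cv2.cvtColor(cv2.imread("pics/s12.png"),cv2.COLOR_BGR2HSV)
# wide collar & bystanders vs start: frame difference blobs in the top view
d=cv2.absdiff(t,cv2.imread("pics/top0.png")).max(2)>45
n,l,st,c=cv2.connectedComponentsWithStats(cv2.morphologyEx(d.astype(np.uint8),cv2.MORPH_OPEN,np.ones((3,3))))
print([(c[i].round().tolist(),int(st[i,4])) for i in range(1,n) if st[i,4]>15])
E
```

```text
[0.51186078 0.34150614 0.2201059 ] 34.55 [-0.56268514  0.26481942  0.2633881 ]
317.60263436306843 204.74832003004397 (((318.3305969238281, 203.76571655273438), (63.45833206176758, 67.135009765625), 91.2092514038086), array([0.51145657, 0.34179916, 0.032     ]))
short top 444.4671392938874 264.8992152368859
[([283.0, 185.0], 398), ([368.0, 176.0], 71), ([91.0, 300.0], 11950), ([57.0, 215.0], 22), ([23.0, 304.0], 4264), ([54.0, 252.0], 58), ([59.0, 260.0], 59), ([433.0, 268.0], 87), ([440.0, 264.0], 63), ([44.0, 274.0], 16), ([281.0, 284.0], 197), ([46.0, 320.0], 20), ([2.0, 368.0], 16), ([3.0, 380.0], 42), ([16.0, 381.0], 21), ([3.0, 388.0], 24)]
```

Wide collar is level around the dowel, and the bystanders haven't moved in the top view. Handing in.

```bash
python3 -c "
from station import bot
print(bot.hand_in())"
```

```text
the job is handed in; nothing more can be done
None
```

The job is handed in after about 35 s of robot time: tall collar, cutterhead, bearing and short collar are stacked on the spindle and the wide collar is on the empty dowel. Pictures and contact forces show every part seated and the nut, spanner and try square unmoved, but hand-in returned no verdict.

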